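Fit the spring-loaded idler roller into the rock tumbler

ROBOT

A 6-joint arm with a two-finger parallel gripper is mounted at the origin on the work surface. World frame = base frame: x ahead of the robot, y to its left, z up, the work surface at z = 0. Lengths are in m, angles in rad, forces in N, time in s.
With the tool pointing down it reaches from about 0.35 to 0.975 m from the base axis. Payload 4.9 kg.
Tool frame: the origin (TCP) lies at the very end of the fingers, on their centre line; the grasp point (between the pads) lies 19 mm behind it (ctrl.pinch_z is the distance from the TCP to the grasp point, in m); z points along the fingers, y is the direction in which the jaws open and shut (so a half turn about z gives the same grasp; the last joint's range is limited). The gripper opens to 85 mm and grips with 20 to 120 N. Pads are 22 mm wide; open, the fingers measure 114 mm over their backs; the gripper's body (76 mm by 85 mm) begins 54 mm behind the grasp point. The pads swing forward as they close: fully open they stand 13 mm farther back than shut.
Start: joints at [1.203, 0.053, 1.613, -0, 1.476, -0.119], TCP at [0.154, 0.606, 0.231] pointing down, gripper open.
Joint ranges: [-3.01, 3.01], [-1.01, 2.22], [0.06, 2.58], [-1.02, 4.17], [0.09, 2.62], [-3.14, 3.14]. Speed limits (rad/s): [2.57, 2.57, 3.14, 3.14, 3.14, 3.14].

INTERFACE

Orientations are given as a rotation vector (axis times angle).
In Python, from station import ctrl gives the robot as it stands.
- The arm moves only by the tool carry_out, never from a script. Its argument "series" is a list of rows, each a list of 7 numbers: the shift along the world's x, y, z each as a share of 0.025 m, from -1 to 1, then the turn, a rotation vector about the world's x, y, z each as a share of 0.1 rad, from -1 to 1, then the opening, from 0 (shut) to 1 (fully open). A call has 1 to 12 rows; each row shifts and turns the commanded pose from where the row before left it; what a row does not reach is not made up. A row lasts 1/10 s, in which the tool goes at most 50 mm and 8.59 degrees, less where a joint would pass 70% of its speed; a pose out of reach is approached as far as the arm can. A call with a number of a shift or a turn outside -1 to 1 is refused whole. A call with a gripper value outside its range is refused whole. The fingers move at their own pace and stop on an object; "grip_force" is the grip in N (left out, the last holds). Time passes only in rows, so rows that do not move let the fingers close. It gives the time, the measured TCP pose, the force and the opening at its end, in the units of the state.
- ctrl.get_obs(): the state, without advancing time (a new reading comes with each control period).
- ctrl.get_image(name): name is "side" or "top" or "wrist"; returns a dict with "frame" (420x560x3 uint8, blue, green, red), "fx", "fy", "cx", "cy" (pixels), "k1" (the pictures are not rectified: a ray, as slopes to the right and down, at radius r is drawn at 1 + k1 r^2 times it, then the intrinsics apply), "R" (3x3) and "t" (3): a world point X has camera coordinates R X + t; the wrist camera has in their place "hand_eye" (4x4, takes a point from camera to tool coordinates, whose origin is the TCP and whose axes are the flange's). Camera axes: x right, y down, z forward; pixel columns grow to the right and rows downward; lengths in m; the calibration is good to about 2 mm. A picture is of the moment at which its call begins: read the wrist's pose just before it. There is no depth.
- ctrl.finish_job(): hands the job in, once; it reports no verdict.
Trained networks look in a picture, given as the dict that the camera call returned (one of the last four; its "shot" number tells which), for a name from the list of things; names that differ only in an ending like _2 or _b are one class to them, and where a whole thing is asked for, a point or a joint stands for the part that bears it (a point fixed in the world has none). Each returns a list of dicts, best first, with "p" (0 to 1); they miss things now and then, are a little off and sometimes report something else, mostly with a low value. They report only what shows in the picture. A call takes as long as a camera call. They do not tell look-alikes from the thing itself.
- ctrl.trace(picture, name): "mask" (420x560 bool, what is visible of it) and "rect" ([left, top, width, height] as shares, 0 to 1, of the picture: columns of its width, rows of its height, round what is visible of it).
- ctrl.mark_of(picture, name): "position" ([column, row] as shares, 0 to 1, of the picture: columns of its width, rows of its height: a listed point, or the origin of a listed thing).
The state is a dict: "t": time; "q": joint angles; "dq": joint speeds; "effort": joint torques, N m; "tool_pos": TCP position; "tool_rot": TCP orientation; "contact_force": force on the tool from outside, world axes, zero at the start; "wrist_torque": the same for the moment, N m; "opening": finger opening in m.
Only numpy, scipy, OpenCV 4.12 (cv2) and the standard library are available. Lean on these libraries where they do the work, as an engineer would, in place of code of your own. Each camera call takes 0.05 s, during which the arm holds its last target.

TASK

Fit the loose red idler roller into the two empty bearing blocks of the rock tumbler: set its sprung pin in one bore, push against the spring until the other pin clears its block, bring the roller level and ease it back so that both pins sit fully home in their bores, then let go. Work gently, by feel: do not press or knock the tumbler, with the roller or the gripper, harder than 25 N. Leave the other things on the bench where they are.

Things in the scene. Friction and masses are not known exactly. Their poses are not given: they have to be found in the camera images.
- roller_mid (a point): Idler roller to fit, loose, lying on its red grippy sleeve (32 mm diameter, 130 mm long, 0.3 kg in all). Point: centre of the sleeve, on the axis, 16 mm above the bench at the start. Own x = roller axis, towards the SPRUNG (brass pin) end; it may be rolled about x. (The grey roller in the far tray is worn out: leave it.)
- sprung_tip (a point): Tip of the sprung brass pin (8 mm diameter, round nose): 100 mm from roller_mid when free, pushes in at most 16.5 mm into its dark housing (16 mm diameter, ends 72 mm from roller_mid). Spring: 1.6 N at first touch plus 0.8 N per mm, so about 5.6 N at 5 mm in, 12.8 N at 14 mm, 14.8 N at 16.5 mm, then solid; damped (60 N s/m). x axis points outward
- plain_tip (a point): Tip of the fixed steel pin at the other end (-x) of the roller, 94 mm from roller_mid. Pin 8 mm diameter, 9 mm long, blunt nose (1 mm step at the rim), standing on the shoulder of a steel hub (16 mm diameter) whose face is 85 mm from roller_mid
- roller: The whole idler roller; origin and axes as roller_mid. Fitted: hub shoulder against its block, centre at idler_seat (hanging up to 2 mm low in the bores), sprung pin still pushed in 5 mm. The plain pin passes its block only with the roller shifted at least 9 mm towards the sprung end (sprung pin 14 mm in); at 11.5 mm the sprung pin is solid
- idler_seat (a point): Where the centre of the fitted roller belongs: midway between the two empty bearing blocks on the front (robot) side of the tumbler, 80 mm above the bench, 65 mm above the deck. Own y = line of the two bores, level; x towards the drive roller, z up
- bore_1 (a point): Centre of the mouth of the bore in the inner face of the bearing block at +y of idler_seat, 85 mm from it. Blind bore 12 mm diameter, 10 mm deep, small chamfer. Black block 50 mm wide along x, 16 mm thick, from 20 mm below to 16 mm above the bore; the side sheet behind it is lower. Axes as idler_seat
- bore_2 (a point): The same for the block at -y of idler_seat, facing bore_1; bores are alike and the sprung end may go to either. Axes as idler_seat
- tumbler: Rock tumbler bolted to the bench, blue steel frame, x from -48 to +214 mm, 208 mm wide, grey belt guard out to 130 mm at -y; origin on the bench under idler_seat, axes as there. Black drive roller (32 mm diameter) parallel to the idler's line, 90 mm away at +x, same height; dark motor from x = 134 mm, up to 92 mm above the bench
- barrel: the tumbler's black rubber barrel standing on end, 108 mm across, 144 mm high with its metal lid; origin under its centre; leave alone
- stone_jar: amber glass jar with blue cap, 76 mm across, 115 mm high; origin under its centre; leave alone
- grit_tin: tin with red label, 72 mm across, 95 mm high; origin under its centre; leave alone
- agate: brown agate slab with a pale eye, about 90 x 45 mm, 10 mm thick; origin under its centre; leave alone
- dop_stick: short wooden stick with a brass cup, 110 mm long, 14 mm thick; origin at the underside of its middle; leave alone
- screwdriver: screwdriver with yellow handle lying on the bench, about 200 mm long; leave alone
Not all that is in view belongs to the job. Of the things that look like the roller, take the one that is farthest to the robot's right at the start.

How it is judged:
At the end, for the whole second after the job is handed in: Both pins home, one in each bore, at least 5 mm deep, either way round; roller centre within 4 mm of idler_seat in x and y and 5 mm in height, axis within 0.04 rad of the line of the bores; at rest and let go (x of roller_mid in the frame of idler_seat between -0.004 and 0.004 m and y of roller_mid in the frame of idler_seat between -0.004 and 0.004 m and z of roller_mid in the frame of idler_seat between -0.005 and 0.005 m and angle between the x axis of roller_mid and the y axis of idler_seat, either way round below 0.04 rad and ((y of sprung_tip in the frame of idler_seat above 0.09 m and y of plain_tip in the frame of idler_seat below -0.09 m) or (y of sprung_tip in the frame of idler_seat below -0.09 m and y of plain_tip in the frame of idler_seat above 0.09 m)) and linear speed of roller below 0.02 m/s and angular speed of roller below 0.5 rad/s); the robot touches nothing.
It fails at once if the roller or the gripper pushes on the tumbler with more than 25 N (contact force between any of roller, the arm, the fingers and tumbler above 25 N).
It fails at once if one of the other loose things on the bench is moved more than 30 mm (distance of any of barrel, stone_jar, grit_tin, agate, dop_stick, screwdriver from where it was at the start of the episode above 0.03 m).
It also fails if it takes over 72 s, if anything falls off the work surface, if the arm or the gripper's body presses on something with over 40 N, if the wrist force passes 120 N, or if a joint passes its speed limit or range.

## Working session

There is one attempt and no reset: what is moved stays moved. The work goes in short steps, Python scripts to look and compute and a tool call to move; the robot and the scene stay as the last step left them, time stands still between calls to the robot, and variables do not carry over. Pictures are saved under pics/ and viewed, and the job is handed in when it is done.

Besides the shell and the picture viewer there is one more tool, called after "Request:" as name(argument=value, ...) on one line, values as JSON. carry_out: Moves the arm, as the interface text tells. Shift numbers are shares of 0.025 m and turn numbers shares of 0.1 rad, none past 1 either way. Its arguments: {"type":"object","properties":{"series":{"type":"array"},"grip_force":{"type":"number"}},"required":["series"]}

```bash
ls; mkdir -p pics; cat > h.py <<'E'
import numpy as np, cv2
from station import ctrl
def save(im,n): cv2.imwrite('pics/'+n+'.png',im['frame'])
def ray(im,px,obs=None):
    # px in pixels -> origin, dir world
    x=(px[0]-im['cx'])/im['fx']; y=(px[1]-im['cy'])/im['fy']
    rd=np.hypot(x,y); r=rd
    for _ in range(30): r=rd/(1+im['k1']*r*r)
    s=r/rd if rd>0 else 1
    d=np.array([x*s,y*s,1.])
    if 'R' in im:
        R=np.array(im['R']);t=np.array(im['t']);return -R.T@t, R.T@d
    H=np.array(im['hand_eye']); R0=cv2.Rodrigues(np.array(obs['tool_rot'],float))[0]
    return np.array(obs['tool_pos'])+R0@H[:3,3], R0@H[:3,:3]@d
def atz(im,px,z,obs=None):
    o,d=ray(im,px,obs); return o+d*(z-o[2])/d[2]
def proj(im,X,obs=None):
    X=np.array(X,float)
    if 'R' in im: c=np.array(im['R'])@X+np.array(im['t'])
    else:
        H=np.array(im['hand_eye']); R0=cv2.Rodrigues(np.array(obs['tool_rot'],float))[0]
        c=R0.T@(X-np.array(obs['tool_pos'])); c=H[:3,:3].T@(c-H[:3,3])
    x,y=c[0]/c[2],c[1]/c[2]; k=1+im['k1']*(x*x+y*y)
    return np.array([im['cx']+im['fx']*x*k, im['cy']+im['fy']*y*k])
def tri(rays):
    A=np.zeros((3,3));b=np.zeros(3)
    for o,d in rays:
        d=d/np.linalg.norm(d);P=np.eye(3)-np.outer(d,d);A+=P;b+=P@o
    X=np.linalg.solve(A,b)
    res=[np.linalg.norm((np.eye(3)-np.outer(d,d)/(d@d))@(X-o)) for o,d in rays]
    return X,res
def px(p): return (p[0]*560,p[1]*420)
E
python3 - <<'E'
from h import *
np.set_printoptions(precision=4,suppress=True)
ob=ctrl.get_obs();print({k:np.round(v,4) for k,v in ob.items()})
for n in ['top','side','wrist']:
    im=ctrl.get_image(n);save(im,n+'0');print(n,im['fx'],im['cx'],im['cy'],im['k1'])
    if 'R' in im: print(-np.array(im['R']).T@im['t'])
    for k in ['roller_mid','sprung_tip','plain_tip','idler_seat','bore_1','bore_2','tumbler','barrel','stone_jar','grit_tin','agate','dop_stick','screwdriver']:
        try:
            for m in ctrl.mark_of(im,k)[:3]:
                P=px(m['position']); print(k,round(m['p'],2),np.round(P,1),atz(im,P,{'roller_mid':.016,'sprung_tip':.016,'plain_tip':.016,'idler_seat':.08,'bore_1':.08,'bore_2':.08}.get(k,0),ob))
        except Exception as e: print(k,e)
E
```

```text
pics
{'t': np.float64(0.0), 'q': array([ 1.203 ,  0.0534,  1.6143, -0.    ,  1.476 , -0.119 ]), 'dq': array([ 0.001 ,  0.0009,  0.0008,  0.0002, -0.0001, -0.0011]), 'effort': array([  0.0016, -39.3669, -37.0184,  -0.    ,   0.0069,  -0.    ]), 'tool_pos': array([0.1537, 0.6052, 0.23  ]), 'tool_rot': array([-0.3898, -3.1168,  0.0031]), 'contact_force': array([-0.0142, -0.1227,  0.0594]), 'wrist_torque': array([0.0389, 0.0116, 0.006 ]), 'opening': np.float64(0.0853)}
top 515.1387303621545 284.21486735999395 208.45319653235256 -0.11261978235251784
[ 0.0943 -0.0217  1.6257]
roller_mid 0.92 [224.3 181.1] [0.5255 0.1845 0.016 ]
roller_mid 0.58 [181.1 295.6] [0.1549 0.3017 0.016 ]
sprung_tip 0.59 [165.2 322.1] [0.072  0.3466 0.016 ]
plain_tip 0.73 [231.2 212.6] [0.422 0.157 0.016]
plain_tip 0.72 [188.4 266.4] [0.2464 0.2842 0.016 ]
idler_seat 0.75 [226.9 179.8] [0.5127 0.1683 0.08  ]
idler_seat 0.73 [332.3 169.2] [ 0.5549 -0.1594  0.08  ]
bore_1 0.7 [359.9 171.3] [ 0.5504 -0.2459  0.08  ]
bore_1 0.55 [305.6 169.5] [ 0.5519 -0.0759  0.08  ]
bore_1 0.22 [223.6 182.2] [0.5048 0.1782 0.08  ]
bo
[... 1373 characters left out ...]
0.83 [336.1 247.2] [ 0.5451 -0.158   0.    ]
tumbler 0.53 [264.3 195.5] [0.4449 0.1859 0.    ]
barrel 0.73 [421.7 338.2] [ 0.5773 -0.5377  0.    ]
stone_jar 0.7 [272.1 149. ] [0.5919 0.4889 0.    ]
grit_tin 0.84 [234.3 160.8] [0.4221 0.4588 0.    ]
agate 0.59 [220.5 181.2] [0.3307 0.3368 0.    ]
dop_stick 0.69 [279.5 304.6] [ 0.3032 -0.3053  0.    ]
screwdriver 0.71 [347.2 352.3] [ 0.3931 -0.5052  0.    ]
wrist 342.5676780808936 277.74693439359766 210.19902605319695 -0.07925692363730931
roller_mid 0.86 [ 36.  245.2] [0.1604 0.3093 0.016 ]
sprung_tip 0.56 [ 25.4 160.2] [0.065  0.3436 0.016 ]
plain_tip 0.62 [ 45.7 313.1] [0.2495 0.276  0.016 ]
grit_tin 0.78 [209.5 376.9] [0.4062 0.4439 0.    ]
```

```bash
python3 - <<'E'
import cv2
for n in ['top0','side0']:
    a=cv2.imread(f'pics/{n}.png'); cv2.imwrite(f'pics/{n}b.png',cv2.resize(a,(800,600),interpolation=cv2.INTER_CUBIC))
a=cv2.imread('pics/top0.png')[120:340,130:280];cv2.imwrite('pics/crop0.png',cv2.resize(a,(409*1,600),interpolation=cv2.INTER_CUBIC))
E
```

```text
(no output)
```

View pics/top0b.png

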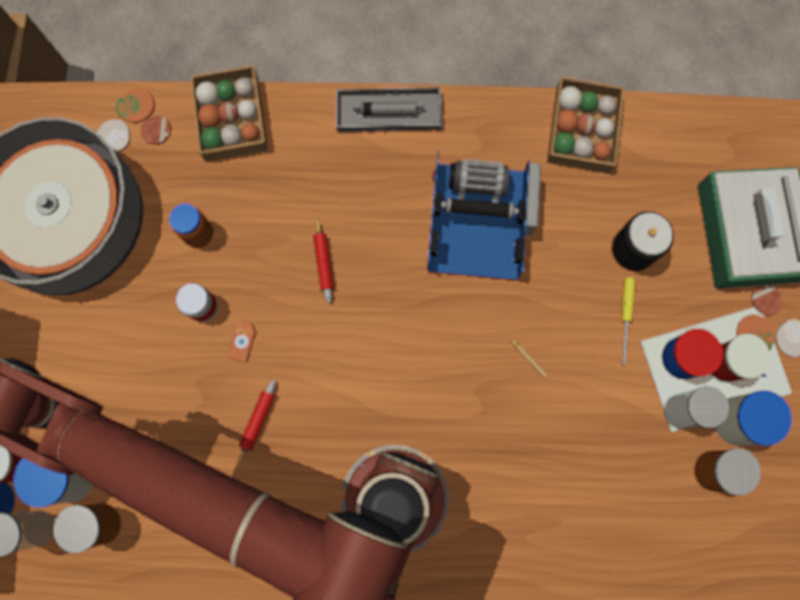

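View pics/side0b.png

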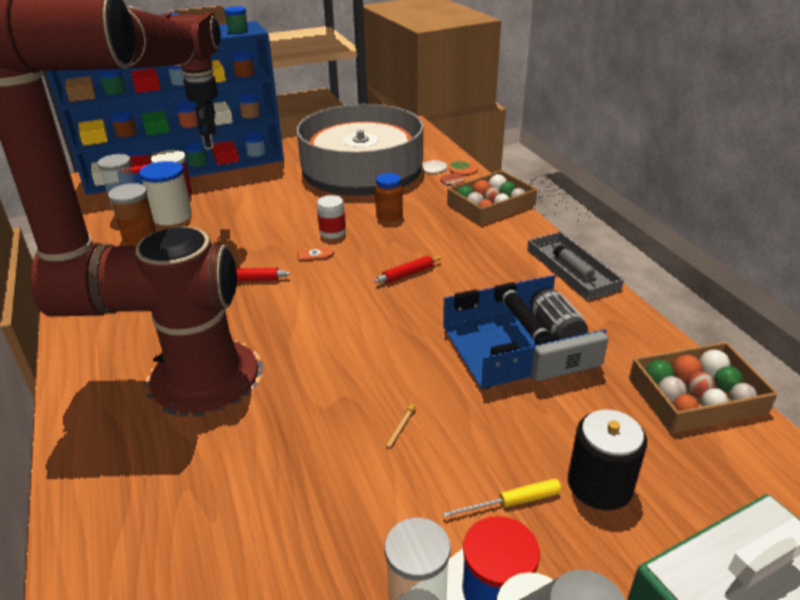

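View pics/crop0.png

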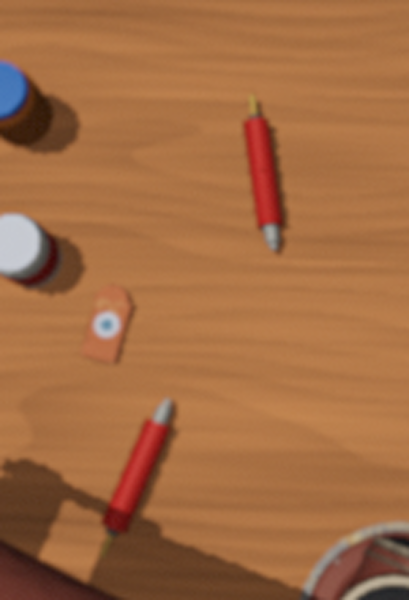

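The possible matches are red roller A at top (224,181), red roller B at (181,296), and the grey roller in the tray at (272,77). A has y≈0.185 and B has y≈0.306, so A is the farthest right of the red rollers. The grey one is excluded. The crop shows A's brass pin at its far end and the steel pin at its near end. I'll move above it for a close look.

Request:
carry_out(series=[[0.8, -1, 0.3, 0, 0, 0.6, 1], [0.8, -1, 0.3, 0, 0, 0.6, 1], [0.8, -1, 0.3, 0, 0, 0.6, 1], [0.8, -1, 0.3, 0, 0, 0.6, 1], [0.8, -1, 0.3, 0, 0, 0.6, 1], [0.8, -1, 0.3, 0, 0, 0.6, 1], [0.8, -1, 0.3, 0, 0, 0.6, 1], [0.8, -1, 0.3, 0, 0, 0.6, 1], [0.8, -1, 0.3, 0, 0, 0.3, 1], [0.8, -1, 0.3, 0, 0, 0, 1], [0.8, -1, 0, 0, 0, 0, 1], [0.8, -1, 0, 0, 0, 0, 1]])

```text
t: 3.3
tool_pos: [0.3947, 0.3047, 0.3069]
tool_rot: [-0.409, 3.114, 0.001]
contact_force: [0.5, -0.0, 0.0]
opening: 0.0854
```

Request:
carry_out(series=[[0.8, -1, 0, 0, 0, 0, 1], [0.8, -1, 0, 0, 0, 0, 1], [0.8, -1, 0, 0, 0, 0, 1], [0.5, -1, 0, 0, 0, 0, 1], [0.2, -0.6, 0, 0, 0, 0, 1], [0, 0, 0, 0, 0, 0, 1], [0, 0, 0, 0, 0, 0, 1]])

```text
t: 4.0
tool_pos: [0.4713, 0.1909, 0.3064]
tool_rot: [-0.408, 3.115, 0.001]
contact_force: [-0.3, 0.6, 0.3]
opening: 0.0852
```

```bash
cat > look.py <<'E'
from h import *
import sys
np.set_printoptions(precision=4,suppress=True)
Z={'roller_mid':.016,'sprung_tip':.016,'plain_tip':.016,'idler_seat':.08,'bore_1':.08}
tag=sys.argv[1]; names=sys.argv[2].split(',')
ob=ctrl.get_obs();print(ob['t'],ob['tool_pos'],ob['tool_rot'],ob['q'],ob['contact_force'],ob['opening'])
for n in sys.argv[3].split(','):
    im=ctrl.get_image(n);save(im,tag+n)
    if n=='wrist': print('cam',ray(im,(im['cx'],im['cy']),ob))
    for k in names:
        for m in ctrl.mark_of(im,k)[:3]:
            P=px(m['position']); print(n,k,round(m['p'],2),np.round(P,1),atz(im,P,Z.get(k,0),ob))
E
python3 look.py a roller_mid,sprung_tip,plain_tip wrist
```

```text
4.0 [0.4713 0.1909 0.3064] [-0.4083  3.1149  0.0007] [ 0.2381 -0.2635  1.7821  0.0005  1.6228 -1.5934] [-0.2671  0.5715  0.2799] 0.08522491896395054
cam (array([0.395 , 0.1712, 0.4477]), array([ 0.2974,  0.0804, -0.9513]))
wrist roller_mid 0.7 [257.6 196.9] [0.5191 0.1775 0.016 ]
wrist sprung_tip 0.6 [255.1 264.5] [0.6154 0.1977 0.016 ]
wrist plain_tip 0.88 [263.5 125.6] [0.4286 0.1624 0.016 ]
wrist plain_tip 0.64 [254.3 265.3] [0.6169 0.1969 0.016 ]
```

View pics/awrist.png

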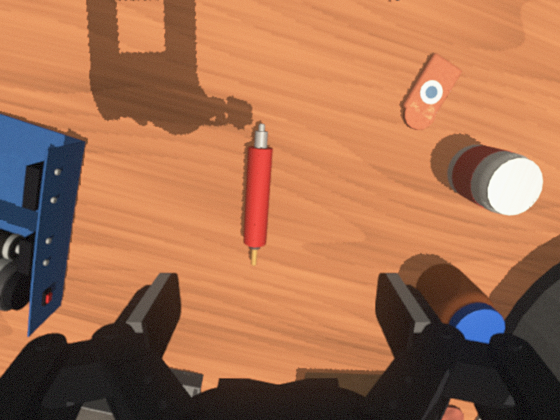

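```bash
cat > fitred.py <<'E'
from h import *
import sys
np.set_printoptions(precision=4,suppress=True)
def run(n,ob,seed,z=.016):
    im=ctrl.get_image(n);f=cv2.cvtColor(im['frame'],cv2.COLOR_BGR2HSV)
    m=((f[...,0]<6)|(f[...,0]>173))&(f[...,1]>180)&(f[...,2]>80)
    c,l,st,ce=cv2.connectedComponentsWithStats(m.astype(np.uint8))
    s=proj(im,seed,ob); i=min(range(1,c),key=lambda i:np.hypot(*(ce[i]-s)) if st[i,4]>80 else 1e9)
    ys,xs=np.where(l==i)
    W=np.array([atz(im,(x,y),z,ob)[:2] for x,y in zip(xs,ys)])
    r=cv2.minAreaRect((W*1000).astype(np.float32))
    # refine center by mean
    mu=W.mean(0);u,sv,vt=np.linalg.svd(W-mu);d=vt[0]*np.sign(vt[0][0])
    print(n,st[i],'rect mm',r,'mean',mu,'yaw deg',np.degrees(np.arctan2(d[1],d[0])))
    return im
if __name__=='__main__':
    ob=ctrl.get_obs(); 
    for n in ['wrist','top','side']: run(n,ob,[.518,.178,.016])
E
python3 fitred.py
```

```text
wrist [ 244  147   28   99 1857] rect mm ((521.45849609375, 177.13583374023438), (134.03330993652344, 29.750333786010742), 10.767380714416504) mean [0.5177 0.1763] yaw deg 10.513332241568868
top [223 165  10  39 197] rect mm ((516.7611694335938, 173.64102172851562), (126.88777160644531, 29.071971893310547), 2.904123306274414) mean [0.5118 0.1727] yaw deg 7.708249022156828
side [269 179  34  19 292] rect mm ((521.887939453125, 178.7976837158203), (149.61563110351562, 48.73284149169922), 10.363146781921387) mean [0.5232 0.1788] yaw deg 14.348161230694306
```

Request:
carry_out(series=[[0.6, -0.2, -1, 0, 0, -0.4, 1], [0.6, -0.2, -1, 0, 0, -0.36, 1], [0.6, -0.1, -1, 0, 0, 0, 1], [0.1, -0.06, -1, 0, 0, 0, 1], [0, 0, -1, 0, 0, 0, 1], [0, 0, -1, 0, 0, 0, 1], [0, 0, -1, 0, 0, 0, 1], [0, 0, -0.4, 0, 0, 0, 1], [0, 0, 0, 0, 0, 0, 1]])

```text
t: 5.25
tool_pos: [0.5176, 0.1767, 0.1195]
tool_rot: [0.291, -3.124, 0.001]
contact_force: [0.1, 0.3, 0.5]
opening: 0.0852
```

```bash
python3 look.py b roller_mid,sprung_tip,plain_tip wrist; python3 -c "
from fitred import *
ob=ctrl.get_obs();run('wrist',ob,[.518,.178,.016])
im=ctrl.get_image('wrist');print(proj(im,ob['tool_pos'],ob))"
```

```text
5.25 [0.5176 0.1767 0.1195] [ 0.2908 -3.1244  0.0006] [ 0.1929 -0.0342  1.8934  0.      1.2862 -1.5635] [0.0836 0.308  0.4683] 0.0852061516861886
cam (array([0.4405, 0.163 , 0.2611]), array([ 0.299 ,  0.0569, -0.9525]))
wrist roller_mid 0.76 [276.9 208.7] [0.5164 0.1768 0.016 ]
wrist sprung_tip 0.73 [278.6 325.2] [0.6182 0.1973 0.016 ]
wrist plain_tip 0.57 [276.6  77.5] [0.4251 0.1594 0.016 ]
wrist [ 255  119   43  172 5963] rect mm ((523.0807495117188, 177.3152313232422), (137.39553833007812, 30.47179412841797), 10.678299903869629) mean [0.5182 0.1764] yaw deg 10.672915860198355
[275.9586 277.8958]
```

View pics/bwrist.png

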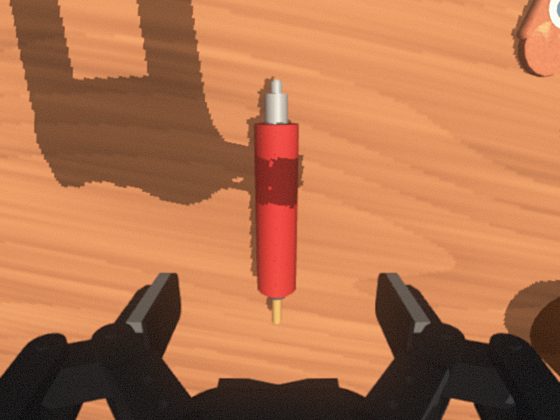

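The picture shows the red sleeve from (275,122) to (277,297), with the steel pin at (276,80) and the brass pin at (278,322). The roller is centred between the open jaws, so I'll go down and grip.

Request:
carry_out(series=[[0, 0, -1, 0, 0, 0, 1], [0, 0, -1, 0, 0, 0, 1], [0, 0, -1, 0, 0, 0, 1], [0, 0, -1, 0, 0, 0, 1], [0, 0, -0.3, 0, 0, 0, 1], [0, 0, -0.3, 0, 0, 0, 1], [0, 0, 0, 0, 0, 0, 1]])

```text
t: 6.25
tool_pos: [0.5192, 0.1768, 0.0065]
tool_rot: [-0.29, 3.128, 0.0]
contact_force: [-0.8, -0.1, -0.4]
opening: 0.0856
```

Request:
carry_out(series=[[0, 0, 0, 0, 0, 0, 0], [0, 0, 0, 0, 0, 0, 0], [0, 0, 0, 0, 0, 0, 0], [0, 0, 0, 0, 0, 0, 0], [0, 0, 0, 0, 0, 0, 0], [0, 0, 0, 0, 0, 0, 0], [0, 0, 0, 0, 0, 0, 0]], grip_force=80)

```text
t: 6.95
tool_pos: [0.5197, 0.1769, 0.0075]
tool_rot: [-0.29, 3.127, 0.0]
contact_force: [-2.5, 0.2, 5.3]
opening: 0.0293
```

Request:
carry_out(series=[[0, 0, 0.4, 0, 0, 0, 0], [0, 0, 1, 0, 0, 0, 0], [0, 0, 1, 0, 0, 0, 0], [0, 0, 1, 0, 0, 0, 0], [0, 0, 1, 0, 0, 0, 0], [0, 0, 1, 0, 0, 0, 0], [0, 0, 1, 0, 0, 0, 0], [0, 0, 1, 0, 0, 0, 0], [0, 0, 1, 0, 0, 0, 0], [0, 0, 1, 0, 0, 0, 0], [0, 0, 0, 0, 0, 0, 0]])

```text
t: 8.05
tool_pos: [0.5206, 0.1771, 0.2455]
tool_rot: [-0.29, 3.121, 0.001]
contact_force: [0.6, -0.2, -2.3]
opening: 0.0297
```

```bash
python3 look.py c roller_mid,sprung_tip,plain_tip wrist,side
```

```text
8.05 [0.5206 0.1771 0.2455] [-0.2899  3.121   0.0012] [ 0.1926 -0.1401  1.7761  0.      1.4984 -1.5635] [ 0.5699 -0.1671 -2.3152] 0.02966516570453237
cam (array([0.4419, 0.1631, 0.3863]), array([ 0.3092,  0.0588, -0.9492]))
wrist roller_mid 0.63 [279.  282.2] [0.6539 0.2047 0.016 ]
wrist plain_tip 0.76 [278.1  52.7] [0.3989 0.1556 0.016 ]
side roller_mid 0.77 [172.4 193.9] [0.149  0.2985 0.016 ]
side roller_mid 0.59 [285.7 126.8] [0.7081 0.6239 0.016 ]
side roller_mid 0.26 [422.5 340.6] [ 0.5647 -0.5542  0.016 ]
side plain_tip 0.83 [201.3 187.8] [0.2507 0.2967 0.016 ]
side plain_tip 0.78 [257.8 134.3] [0.5733 0.6054 0.016 ]
```

View pics/cwrist.png

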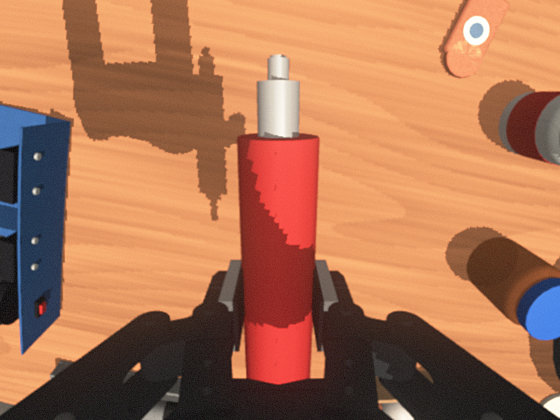

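View pics/cside.png

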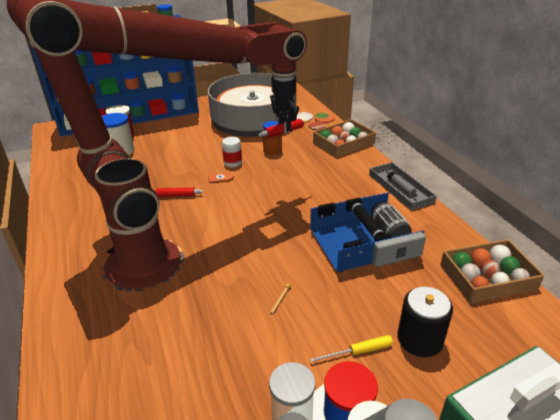

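```bash
cat >> h.py <<'E'
def toolray(im,p):
    x=(p[0]-im['cx'])/im['fx']; y=(p[1]-im['cy'])/im['fy']
    rd=np.hypot(x,y); r=rd
    for _ in range(30): r=rd/(1+im['k1']*r*r)
    d=np.array([x*r/rd,y*r/rd,1.]); H=np.array(im['hand_eye']); return H[:3,3],H[:3,:3]@d
def tz(im,p,z):
    o,d=toolray(im,p); return o+d*(z-o[2])/d[2]
E
python3 - <<'E'
from h import *
np.set_printoptions(precision=4,suppress=True)
im=ctrl.get_image('wrist')
f=im['frame']; cv2.imwrite('pics/ccrop.png',cv2.resize(f[40:160,220:340],(720,720)[:2],interpolation=cv2.INTER_NEAREST)[:600])
print(np.array(im['hand_eye']))
for n,p in dict(pintip_top=(279,55),hubfacetop=(279,81),hubbase=(278,136)).items():
    for z in (-.0085,-.0125,-.0165,-.019,-.0245): print(n,z,tz(im,p,z))
E
```

```text
[[ 0.0005 -0.9514 -0.308   0.0788]
 [ 1.      0.0003  0.0008  0.0007]
 [-0.0007 -0.308   0.9514 -0.1414]
 [ 0.      0.      0.      1.    ]]
pintip_top -0.0085 [ 0.0947  0.0012 -0.0085]
pintip_top -0.0125 [ 0.0942  0.0012 -0.0125]
pintip_top -0.0165 [ 0.0937  0.0012 -0.0165]
pintip_top -0.019 [ 0.0934  0.0012 -0.019 ]
pintip_top -0.0245 [ 0.0928  0.0012 -0.0245]
hubfacetop -0.0085 [ 0.0857  0.0012 -0.0085]
hubfacetop -0.0125 [ 0.0855  0.0012 -0.0125]
hubfacetop -0.0165 [ 0.0853  0.0012 -0.0165]
hubfacetop -0.019 [ 0.0851  0.0012 -0.019 ]
hubfacetop -0.0245 [ 0.0848  0.0012 -0.0245]
hubbase -0.0085 [ 0.0656  0.0009 -0.0085]
hubbase -0.0125 [ 0.066   0.0009 -0.0125]
hubbase -0.0165 [ 0.0664  0.0009 -0.0165]
hubbase -0.019 [ 0.0667  0.0009 -0.019 ]
hubbase -0.0245 [ 0.0672  0.0009 -0.0245]
```

View pics/ccrop.png

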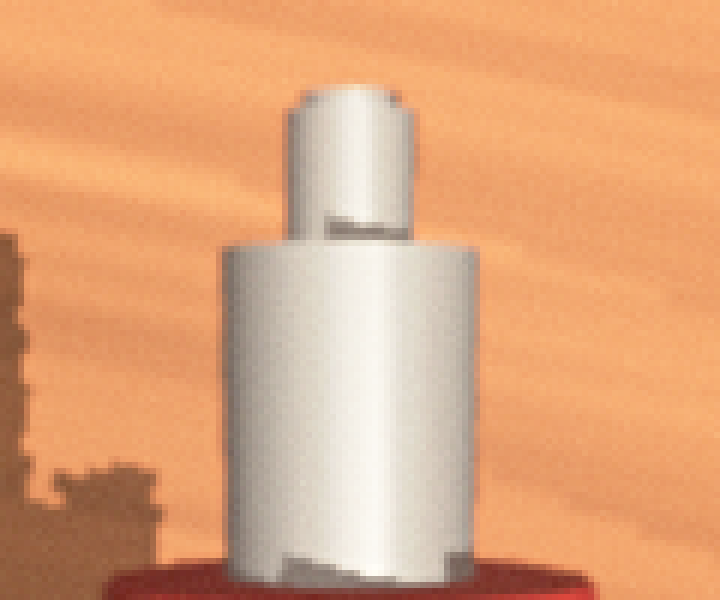

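Request:
carry_out(series=[[-0.14, -0.7, 0.2, 0, 0, -1, 0], [-0.14, -0.7, 0.2, 0, 0, -1, 0], [-0.14, -0.7, 0.2, 0, 0, -1, 0], [-0.14, -0.7, 0.2, 0, 0, -1, 0], [-0.14, -0.7, 0.2, 0, 0, -1, 0], [-0.14, -0.7, 0.2, 0, 0, -1, 0], [-0.14, -0.7, 0.2, 0, 0, -1, 0], [-0.14, -0.7, 0.2, 0, 0, -1, 0], [-0.14, -0.7, 0.2, 0, 0, -1, 0], [-0.14, -0.7, 0.2, 0, 0, -1, 0], [-0.14, -0.7, 0.2, 0, 0, -1, 0], [-0.14, -0.7, 0, 0, 0, -1, 0]])

```text
t: 9.7
tool_pos: [0.477, -0.034, 0.297]
tool_rot: [1.532, 2.742, 0.0]
contact_force: [0.1, -0.1, -2.9]
opening: 0.0294
```

Request:
carry_out(series=[[-0.14, -0.7, 0, 0, 0, -1, 0], [-0.14, -0.7, 0, 0, 0, -1, 0], [-0.14, -0.7, 0, 0, 0, -1, 0], [-0.14, -0.7, 0, 0, 0, -1, 0], [-0.14, -0.7, 0, 0, 0, -1, 0], [-0.14, -0.7, 0, 0, 0, -0.55, 0], [0, 0, 0, 0, 0, 0, 0], [0, 0, 0, 0, 0, 0, 0]])

```text
t: 10.5
tool_pos: [0.4558, -0.1381, 0.296]
tool_rot: [-2.22, -2.222, -0.0]
contact_force: [0.2, 0.6, -2.7]
opening: 0.0289
```

```bash
python3 look.py d roller_mid,sprung_tip,plain_tip,idler_seat,bore_1,tumbler wrist,side
```

```text
10.5 [ 0.4558 -0.1381  0.296 ] [-2.2196 -2.2222 -0.0005] [-0.451  -0.343   1.8621  0.0005  1.6232 -0.4522] [ 0.2286  0.6028 -2.668 ] 0.028904792197116346
cam (array([ 0.4552, -0.0592,  0.4374]), array([ 0.0019, -0.3045, -0.9525]))
wrist roller_mid 0.8 [282.7 282.5] [ 0.4631 -0.2994  0.016 ]
wrist plain_tip 0.67 [277.7  53.3] [ 0.4557 -0.0055  0.016 ]
wrist idler_seat 0.79 [361.8 204.2] [ 0.548  -0.1664  0.08  ]
wrist bore_1 0.66 [349.2 275.5] [ 0.54   -0.2539  0.08  ]
wrist bore_1 0.62 [372.9 123.9] [ 0.5533 -0.0805  0.08  ]
wrist tumbler 0.89 [350.5 185.9] [ 0.5518 -0.1653  0.    ]
side roller_mid 0.97 [177.6 193.9] [0.1654 0.2914 0.016 ]
side roller_mid 0.81 [308.1 158.9] [0.6795 0.3321 0.016 ]
side sprung_tip 0.54 [279.5 301.3] [ 0.302  -0.3088  0.016 ]
side sprung_tip 0.52 [324.9 180.4] [0.6695 0.168  0.016 ]
side plain_tip 0.71 [294.1 144.4] [0.6772 0.4617 0.016 ]
side plain_tip 0.6 [198.3 190.2] [0.2371 0.2856 0.016 ]
side idler_seat 0.57 [338.4 227.8] [ 0.5433 -0.1665  0.08  ]
side idler_seat 0.24 [219.9 178.9] [0.3038 0.2259 0.08  ]
side bore_1 0.73 [328.4 212.1] [ 0.5516 -0.0864  0.08  ]
side bore_1 0.59 [351.6 244.4] [ 0.542  -0.2465  0.08  ]
side bore_1 0.17 [323.3 181.7] [0.6133 0.0728 0.08  ]
side tumbler 0.65 [335.6 246.4] [ 0.5455 -0.1542  0.    ]
side tumbler 0.29 [424.2 341. ] [ 0.5778 -0.5469  0.    ]
```

View pics/dwrist.png

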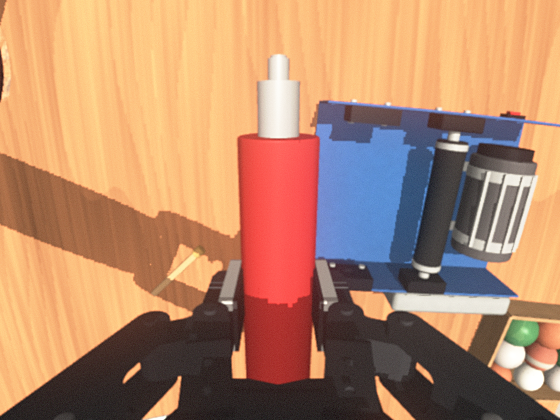

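```bash
python3 - <<'E'
import cv2
a=cv2.imread('pics/dwrist.png')
cv2.imwrite('pics/d1.png',cv2.resize(a[90:190,310:510],(800,400),interpolation=cv2.INTER_CUBIC))
cv2.imwrite('pics/d2.png',cv2.resize(a[200:320,310:510],(800,480),interpolation=cv2.INTER_CUBIC))
E
```

```text
(no output)
```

View pics/d1.png

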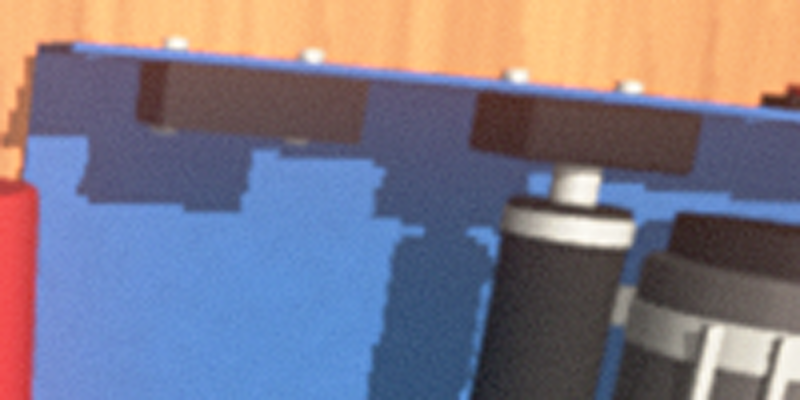

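View pics/d2.png

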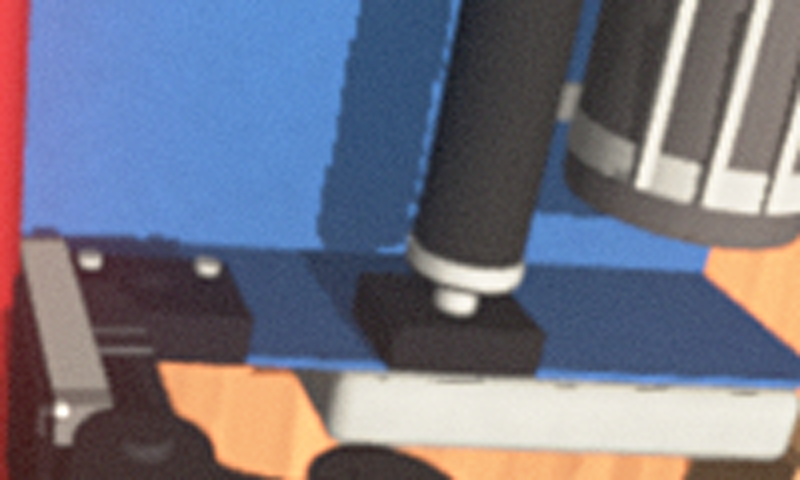

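Request:
carry_out(series=[[-0.3, 0.3, -0.8, 0, 0, 0, 0], [-0.3, 0.3, -0.8, 0, 0, 0, 0], [-0.3, 0.3, -0.8, 0, 0, 0, 0], [-0.2, 0.3, -0.4, 0, 0, 0, 0], [0, 0, 0, 0, 0, 0, 0], [0, 0, 0, 0, 0, 0, 0]])

```text
t: 11.8
tool_pos: [0.4289, -0.1084, 0.2272]
tool_rot: [2.219, 2.222, 0.001]
contact_force: [0.1, -0.4, -2.5]
opening: 0.0294
```

```bash
python3 look.py e idler_seat,bore_1,tumbler,plain_tip wrist
python3 - <<'E'
from h import *
a=cv2.imread('pics/ewrist.png')
cv2.imwrite('pics/e1.png',cv2.resize(a[60:360,300:560],(780,900),interpolation=cv2.INTER_CUBIC)[:600])
cv2.imwrite('pics/e2.png',cv2.resize(a[60:360,300:560],(780,900),interpolation=cv2.INTER_CUBIC)[400:])
E
```

```text
11.8 [ 0.4289 -0.1084  0.2272] [2.2188 2.2217 0.0007] [-0.4161 -0.4086  2.0236 -0.0001  1.5249 -0.4174] [ 0.1163 -0.3539 -2.5088] 0.029366183098071773
cam (array([ 0.4281, -0.0293,  0.3685]), array([ 0.0036, -0.306 , -0.952 ]))
wrist idler_seat 0.88 [401.3 254.8] [ 0.5449 -0.1658  0.08  ]
wrist idler_seat 0.39 [420.1 163.6] [ 0.5518 -0.0797  0.08  ]
wrist bore_1 0.68 [422.6 165.3] [ 0.5541 -0.0812  0.08  ]
wrist bore_1 0.68 [387.2 331.1] [ 0.5411 -0.2515  0.08  ]
wrist tumbler 0.75 [381.  226.1] [ 0.549  -0.1669  0.    ]
wrist plain_tip 0.83 [278.2  51.6] [0.4296 0.0166 0.016 ]
wrist plain_tip 0.31 [385.9 331.8] [ 0.5646 -0.3018  0.016 ]
```

View pics/e1.png

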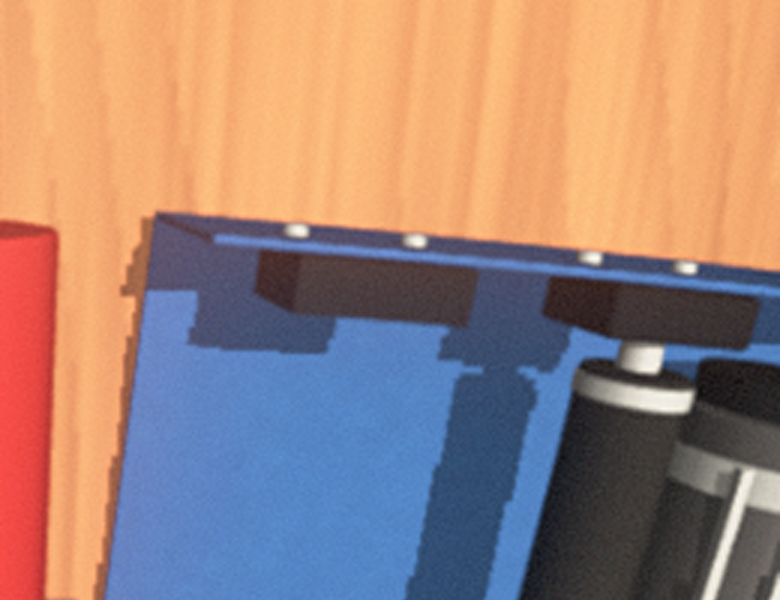

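View pics/e2.png

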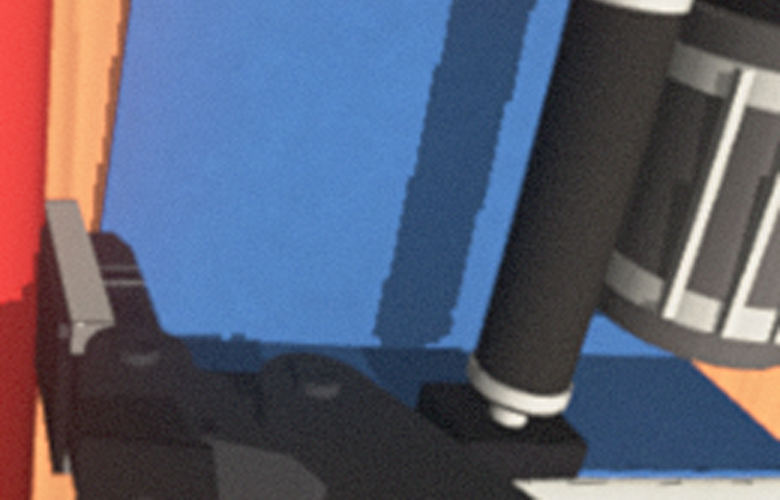

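```bash
cat > fit.py <<'E'
from h import *
from scipy.optimize import least_squares
np.set_printoptions(precision=4,suppress=True)
im=ctrl.get_image('wrist')
obD=dict(tool_pos=[0.4558,-0.1381,0.296],tool_rot=[-2.2196,-2.2222,-.0005])
obE=dict(tool_pos=[0.4289,-0.1084,0.2272],tool_rot=[2.2188,2.2217,.0007])
C=[(-.025,.101),(.025,.101),(.025,.085),(-.025,.085)]
obs=[]
for ob,L in ((obE,[(399,144.3),(458.3,149.3),(456.7,168.3),(397.3,164.3)]),(obD,[(351.3,105.5),(402,111.3),(400.5,125.5),(350,121.8)])):
    for (x,y),p in zip(C,L): obs.append((x,y,atz(im,p,.096,ob)[:2]))
for o in obs: print(o)
# drive axis: silhouette edge points pairs -> midpoint direction at z=.08
def mid(ob,a,b):
    A=atz(im,a,.08,ob)[:2];B=atz(im,b,.08,ob)[:2]; return (A+B)/2,np.linalg.norm(A-B)
D=[mid(obE,(300+575/3,60+385/3),(300+694/3,60+405/3)),mid(obE,(300+478/3,60+750/3),(300+576/3,60+780/3)),
   mid(obD,(310+502/4,90+230/4),(310+632/4,90+240/4)),mid(obD,(310+415/4,200+235/4),(310+528/4,200+258/4))]
for d in D: print('drive',d)
for a,b in ((0,1),(2,3)):
    v=D[a][0]-D[b][0]; print('yaw y-axis from +y, deg',np.degrees(np.arctan2(-v[0],v[1])))
def res(p):
    c,s=np.cos(p[2]),np.sin(p[2]);R=np.array([[c,-s],[s,c]]);r=[]
    for x,y,w in obs: r+=list((R@[x,y]+p[:2]-w)*1000)
    for d,_ in D: r.append(3*((R.T@(d-p[:2]))[0]-.09)*1000)
    return r
s=least_squares(res,[.548,-.166,-.08],loss='soft_l1')
print('seat',s.x,np.degrees(s.x[2]));print(np.round(s.fun,1))
c,si=np.cos(s.x[2]),np.sin(s.x[2]);yv=np.array([-si,c]);print('bore1',s.x[:2]+.085*yv,'bore2',s.x[:2]-.085*yv)
E
python3 fit.py
```

```text
(-0.025, 0.101, array([ 0.5257, -0.0615]))
(0.025, 0.101, array([ 0.5755, -0.0648]))
(0.025, 0.085, array([ 0.5766, -0.0804]))
(-0.025, 0.085, array([ 0.526 , -0.0777]))
(-0.025, 0.101, array([ 0.5266, -0.0623]))
(0.025, 0.101, array([ 0.5768, -0.067 ]))
(0.025, 0.085, array([ 0.5766, -0.0806]))
(-0.025, 0.085, array([ 0.5262, -0.0777]))
drive (array([ 0.6416, -0.1042]), np.float64(0.04110736476523179))
drive (array([ 0.6325, -0.2347]), np.float64(0.04089930980192783))
drive (array([ 0.6406, -0.1047]), np.float64(0.0364630218240039))
drive (array([ 0.6323, -0.2366]), np.float64(0.036301090456299534))
yaw y-axis from +y, deg -3.978809800607537
yaw y-axis from +y, deg -3.588252917487517
seat [ 0.5466 -0.1642 -0.0595] -3.4117445073344874
[ 1.9 -0.4  2.  -0.1  0.  -0.4  0.7 -0.2  1.   0.4  0.7  2.1 -0.  -0.2
  0.5 -0.2  3.9 -0.   0.9 -0.3]
bore1 [ 0.5516 -0.0794] bore2 [ 0.5415 -0.2491]
```

```bash
cat > pose.py <<'E'
from h import *
from scipy.spatial.transform import Rotation as Ro
np.set_printoptions(precision=4,suppress=True)
SEAT=np.array([.5466,-.1645,.08]); YAW=-.066
M=np.array([0.0003,0.0011,-.0085])
Rz=Ro.from_euler('z',YAW)
R0=Ro.from_matrix(np.array([[0,1,0],[1,0,0],[0,0,-1.]]))  # columns tool x,y,z at psi=0: x=(0,1,0), y=(1,0,0), z=-z
def target(x,y,z,th):  # mid in tumbler frame (mm), z rel to bench mm
    R=Rz*Ro.from_rotvec([th,0,0])*R0
    mid=Rz.apply(np.array([x,y,0])/1000)+[SEAT[0],SEAT[1],z/1000]
    return mid-R.apply(M),R
def state(ob=None):
    ob=ob or ctrl.get_obs()
    R=Ro.from_rotvec(ob['tool_rot']); mid=np.array(ob['tool_pos'])+R.apply(M)
    m=Rz.inv().apply(mid-[SEAT[0],SEAT[1],0])*1000
    e=(Rz.inv()*R*R0.inv()).as_rotvec()
    ax=Rz.inv().apply(R.apply([-1,0,0]))
    print('t',ob['t'],'mid_t mm',m,'rot_t',e,'sprungtip free',m+100*ax,'plain',m-94*ax,'F_t',Rz.inv().apply(ob['contact_force']),'T',Rz.inv().apply(ob['wrist_torque']),'open',round(ob['opening'],4))
    return ob
def delta(x,y,z,th):
    ob=ctrl.get_obs(); p,R=target(x,y,z,th)
    d=(p-ob['tool_pos'])/.025; w=(R*Ro.from_rotvec(ob['tool_rot']).inv()).as_rotvec()/.1
    print('->',(x,y,z,th),'shift shares',d,'turn shares',w)
if __name__=='__main__':
    import sys
    state()
    for a in sys.argv[1:]: delta(*map(float,a.split(',')))
E
python3 pose.py 0,16.6,160,.22
```

```text
t 12.1 mid_t mm [-120.0659   48.3768  235.6316] rot_t [-0.0005 -0.0012  0.0667] sprungtip free [-113.3976  -51.4006  235.6859] plain [-126.3342  142.1675  235.5806] F_t [-0.0451  1.3688 -2.6354] T [0.0652 0.0493 0.0156] open 0.0293
-> (0.0, 16.6, 160.0, 0.22) shift shares [ 4.7122 -1.5076 -3.0196] turn shares [ 2.205  -0.0603 -0.6633]
```

Request:
carry_out(series=[[0.8, -0.25, 0, 0.4, 0, -0.11, 0], [0.8, -0.25, 0, 0.4, 0, -0.11, 0], [0.8, -0.25, -0.5, 0.4, 0, -0.11, 0], [0.8, -0.25, -0.5, 0.4, 0, -0.11, 0], [0.8, -0.25, -0.7, 0.4, 0, -0.11, 0], [0.7, -0.25, -0.7, 0.2, -0.06, -0.11, 0], [0, 0, -0.6, 0, 0, 0, 0], [0, 0, 0, 0, 0, 0, 0], [0, 0, 0, 0, 0, 0, 0]])

```text
t: 13.0
tool_pos: [0.5454, -0.1454, 0.1513]
tool_rot: [-2.174, -2.039, -0.239]
contact_force: [0.9, -0.6, -1.5]
opening: 0.0292
```

```bash
python3 pose.py 0,16.6,160,.22; python3 look.py f plain_tip,bore_1,idler_seat wrist,side; python3 -c "
import cv2
a=cv2.imread('pics/fside.png');cv2.imwrite('pics/fs.png',cv2.resize(a[130:290,270:450],(720,640),interpolation=cv2.INTER_CUBIC)[:600])"
```

```text
t 13.0 mid_t mm [ -1.3931  17.4581 159.6175] rot_t [0.2204 0.0016 0.0017] sprungtip free [ -1.2411 -80.1232 137.7573] plain [ -1.5359 109.1845 180.1662] F_t [ 0.9494 -0.5107 -1.5309] T [-0.1764 -0.014   0.026 ] open 0.0292
-> (0.0, 16.6, 160.0, 0.22) shift shares [ 0.0539 -0.038   0.0152] turn shares [-0.0047 -0.0133 -0.0186]
13.0 [ 0.5454 -0.1454  0.1513] [-2.1741 -2.0387 -0.2391] [-0.4922  0.0149  1.8002  0.2019  1.4235 -0.4674] [ 0.9137 -0.5722 -1.5309] 0.02923113931576922
cam (array([ 0.548 , -0.0995,  0.3063]), array([-0.0054, -0.0894, -0.996 ]))
wrist plain_tip 0.59 [278.2  55. ] [0.555  0.0037 0.016 ]
side plain_tip 0.62 [328.6 177.3] [0.691  0.1816 0.016 ]
side plain_tip 0.6 [201.  190.9] [0.2446 0.2777 0.016 ]
side plain_tip 0.57 [352.1 245.5] [ 0.5825 -0.186   0.016 ]
side bore_1 0.61 [327.1 212.4] [ 0.5474 -0.0863  0.08  ]
side bore_1 0.57 [350.4 247.4] [ 0.5327 -0.2562  0.08  ]
side idler_seat 0.72 [339.8 228.3] [ 0.5459 -0.1701  0.08  ]
```

View pics/fwrist.png

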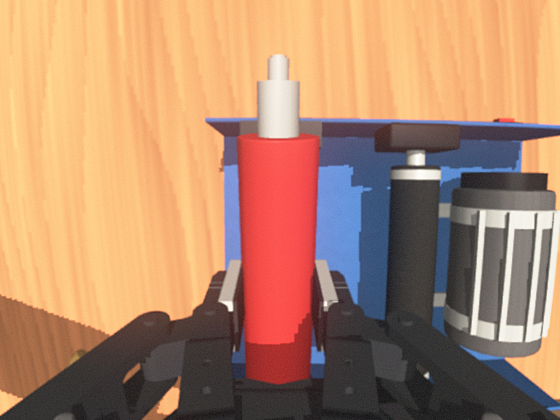

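View pics/fs.png

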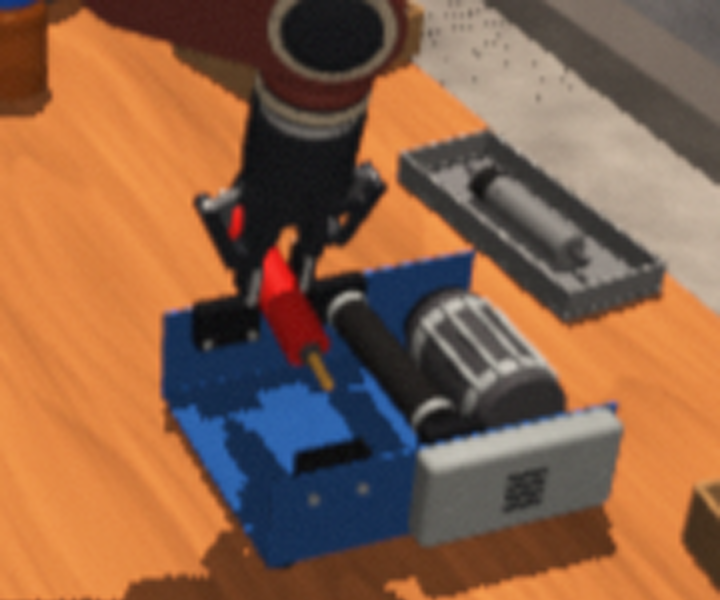

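```bash
cat > crop.py <<'E'
import cv2,sys
n,r0,r1,c0,c1,k=sys.argv[1],*map(int,sys.argv[2:7])
a=cv2.imread(f'pics/{n}.png')[r0:r1,c0:c1]
cv2.imwrite(f'pics/{n}_c{r0}_{c0}.png',cv2.resize(a,None,fx=k,fy=k,interpolation=cv2.INTER_CUBIC))
E
python3 crop.py fwrist 100 200 200 460 3; python3 crop.py fwrist 270 370 330 560 3
```

```text
(no output)
```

View pics/fwrist_c100_200.png

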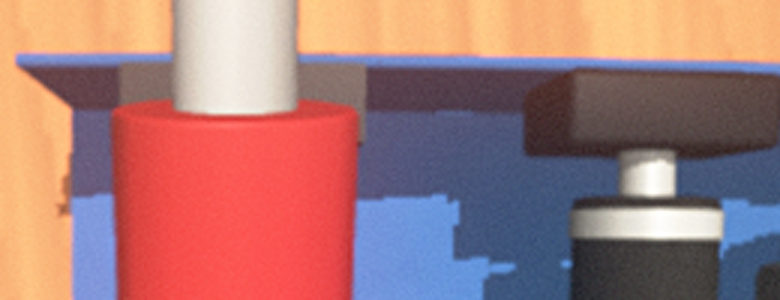

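View pics/fwrist_c270_330.png

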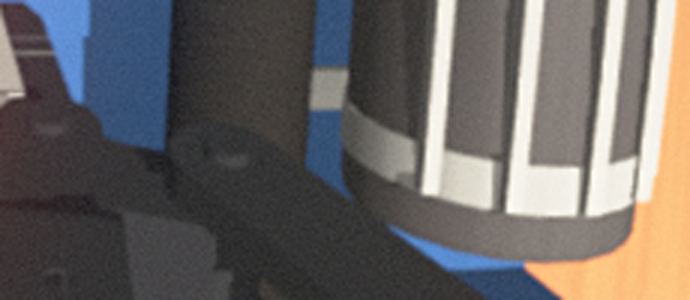

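```bash
python3 - <<'E'
from pose import *
ob=state(); im=ctrl.get_image('wrist')
for c in [(240,128),(321.7,128),(280.8,128)]: 
    w=atz(im,c,.096,ob); print(w, Rz.inv().apply(w-[SEAT[0],SEAT[1],0])*1000)
# sprung/plain by model pixel
R=Ro.from_rotvec(ob['tool_rot'])
for X in ([.085,.0,-.0085],[.085,.0011,-.0085],[.0653,.0011,-.0085]): print(proj(im,np.array(ob['tool_pos'])+R.apply(X),ob))
for n,p in dict(dl=(391,180),dr=(440.5,180),l2=(330+168/3,270+60/3),r2=(330+312/3,270+60/3)).items():
    w=atz(im,p,.08,ob); print(n,w, Rz.inv().apply(w-[SEAT[0],SEAT[1],0])*1000)
E
```

```text
t 13.4 mid_t mm [ -0.7093  17.1047 160.3681] rot_t [ 0.2197 -0.0004  0.0016] sprungtip free [ -0.5429 -80.492  138.5768] plain [ -0.8658 108.8455 180.852 ] F_t [ 0.1113 -0.5829 -3.0142] T [-0.2033  0.0088 -0.0517] open 0.0291
[ 0.5279 -0.0673  0.096 ] [-25.0847  95.782   96.    ]
[ 0.5775 -0.0704  0.096 ] [24.6569 95.9186 96.    ]
[ 0.5527 -0.0689  0.096 ] [-0.2573 95.7934 96.    ]
[278.723   83.7465]
[281.7159  83.7506]
[281.5184 137.7239]
dl [ 0.6242 -0.105   0.08  ] [73.516  64.5114 80.    ]
dr [ 0.6583 -0.107   0.08  ] [107.6383  64.7818  80.    ]
l2 [ 0.6185 -0.1802  0.08  ] [ 72.7392 -10.928   80.    ]
r2 [ 0.6525 -0.1829  0.08  ] [106.8882 -11.4139  80.    ]
```

```bash
python3 - <<'E'
from pose import *
for i in range(2):
    ob=ctrl.get_obs(); im=ctrl.get_image('wrist'); print(np.array(im['hand_eye']),ob['tool_pos'],ob['tool_rot'])
    R=Ro.from_rotvec(ob['tool_rot'])
    X=np.array([.085,.0011,-.0085]); w=np.array(ob['tool_pos'])+R.apply(X)
    R0_=cv2.Rodrigues(np.array(ob['tool_rot'],float))[0]
    print(np.abs(R0_-R.as_matrix()).max(), proj(im,w,ob), tz(im,(279,81),-.0085))
E
```

```text
[[ 0.0008 -0.9523 -0.3051  0.0787]
 [ 1.      0.0003  0.0017 -0.0006]
 [-0.0015 -0.3051  0.9523 -0.1413]
 [ 0.      0.      0.      1.    ]] [ 0.546  -0.1458  0.1518] [-2.1754 -2.0395 -0.2403]
4.440892098500626e-16 [281.715   83.7498] [ 0.086   0.0001 -0.0085]
[[ 0.0008 -0.9523 -0.3051  0.0787]
 [ 1.      0.0003  0.0017 -0.0006]
 [-0.0015 -0.3051  0.9523 -0.1413]
 [ 0.      0.      0.      1.    ]] [ 0.5459 -0.1457  0.1516] [-2.1752 -2.0392 -0.2402]
4.996003610813204e-16 [281.7143  83.7491] [ 0.086   0.0001 -0.0085]
```

```bash
sed -i 's/^SEAT=.*/SEAT=np.array([.5464,-.1645,.08]); YAW=-.070/; s/^M=.*/M=np.array([0.0005,0.0,-.0085])/' pose.py; python3 pose.py 0,17,115,.22 0,16.6,102.3,.22
```

```text
t 13.55 mid_t mm [ -1.8074  17.2968 159.8981] rot_t [0.2201 0.0008 0.0054] sprungtip free [ -1.2813 -80.2903 138.0698] plain [ -2.302  109.0287 180.4168] F_t [-0.347   0.0768 -2.3166] T [-0.2136  0.0178  0.0366] open 0.0297
-> (0.0, 17.0, 115.0, 0.22) shift shares [ 0.0717 -0.0169 -1.7959] turn shares [-0.0007 -0.0024 -0.0544]
-> (0.0, 16.6, 102.3, 0.22) shift shares [ 0.0705 -0.0329 -2.3039] turn shares [-0.0007 -0.0024 -0.0544]
```

Request:
carry_out(series=[[0.04, -0.01, -0.4, 0, 0, -0.05, 0], [0.03, 0, -0.4, 0, 0, 0, 0], [0, 0, -0.4, 0, 0, 0, 0], [0, 0, -0.4, 0, 0, 0, 0], [0, 0, -0.2, 0, 0, 0, 0], [0, 0, 0, 0, 0, 0, 0], [0, 0, 0, 0, 0, 0, 0]])

```text
t: 14.25
tool_pos: [0.5477, -0.146, 0.1063]
tool_rot: [-2.18, -2.034, -0.241]
contact_force: [-0.3, -0.5, -2.4]
opening: 0.0295
```

```bash
python3 pose.py 0,16.6,102.3,.22; python3 look.py g plain_tip,bore_1 wrist,side; python3 crop.py gside 190 290 280 430 5;python3 crop.py gwrist 80 220 180 460 2; python3 -c "
from pose import *
im=ctrl.get_image('wrist');print(np.array(im['hand_eye']))"
```

```text
t 14.25 mid_t mm [  0.0567  17.1335 114.7373] rot_t [0.2203 0.0004 0.0003] sprungtip free [  0.0835 -80.4499  92.8858] plain [  0.0314 108.8618 135.2777] F_t [-0.2916 -0.5402 -2.4194] T [-0.1852  0.0272 -0.0481] open 0.0295
-> (0.0, 16.6, 102.3, 0.22) shift shares [-0.0036 -0.0212 -0.4975] turn shares [-0.0032 -0.0037 -0.0036]
14.25 [ 0.5477 -0.146   0.1063] [-2.1804 -2.0335 -0.2407] [-0.4917  0.0679  1.8259  0.2059  1.3443 -0.4781] [-0.3287 -0.5185 -2.4194] 0.029523972884628633
cam (array([ 0.5504, -0.1002,  0.2614]), array([-0.0049, -0.0895, -0.996 ]))
wrist plain_tip 0.9 [281.1  54.7] [ 0.5592 -0.013   0.016 ]
side plain_tip 0.87 [326.7 194.6] [0.6346 0.0843 0.016 ]
side plain_tip 0.67 [336.2 212.7] [ 0.6157 -0.0217  0.016 ]
side plain_tip 0.61 [200.8 189.8] [0.2458 0.2847 0.016 ]
side bore_1 0.78 [328. 212.] [ 0.5507 -0.0856  0.08  ]
side bore_1 0.63 [350.3 245.4] [ 0.5365 -0.2488  0.08  ]
[[ 0.0008 -0.9523 -0.3051  0.0787]
 [ 1.      0.0003  0.0017 -0.0006]
 [-0.0015 -0.3051  0.9523 -0.1413]
 [ 0.      0.      0.      1.    ]]
```

View pics/gside_c190_280.png

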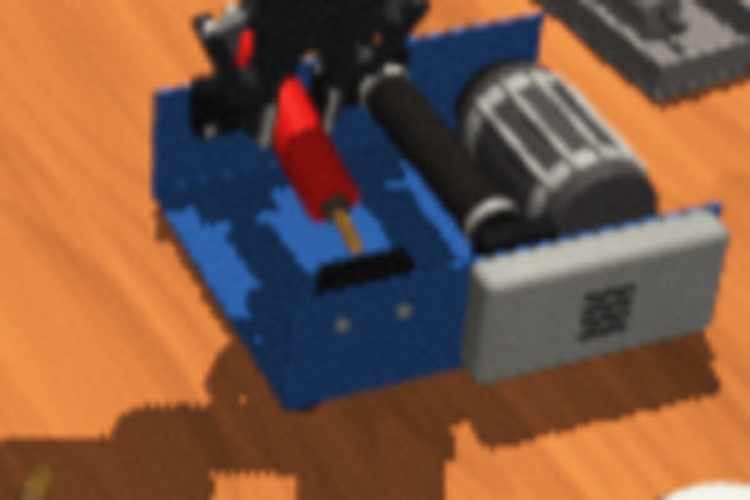

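View pics/gwrist_c80_180.png

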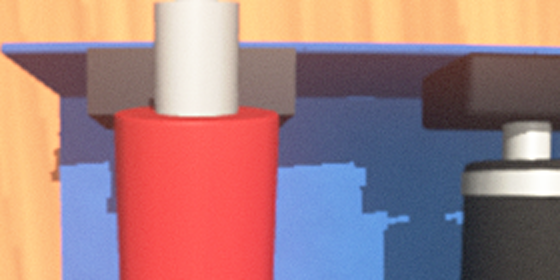

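```bash
python3 crop.py gside 215 265 325 385 12; python3 - <<'E'
from pose import *
im=ctrl.get_image('side')
def W(x,y,z): return Rz.apply(np.array([x,y,0])/1000)+[SEAT[0],SEAT[1],z/1000]
for n,p in dict(tip=(.08,-80.4,92.9),h72=(.07,-53,99),c1=(-25,-85,96),c2=(25,-85,96),c3=(25,-101,96),c4=(-25,-101,96)).items():
    q=proj(im,W(*p)); print(n,q,'crop',(q-[325,215])*12)
E
```

```text
tip [351.3009 240.4884] crop [315.611  305.8603]
h72 [347.2362 232.8317] crop [266.8348 213.9801]
c1 [343.6383 242.551 ] crop [223.6594 330.6114]
c2 [360.4397 238.7264] crop [425.2761 284.7167]
c3 [363.0499 242.2654] crop [456.5985 327.1843]
c4 [346.1088 246.1606] crop [253.3052 373.9277]
```

View pics/gside_c215_325.png

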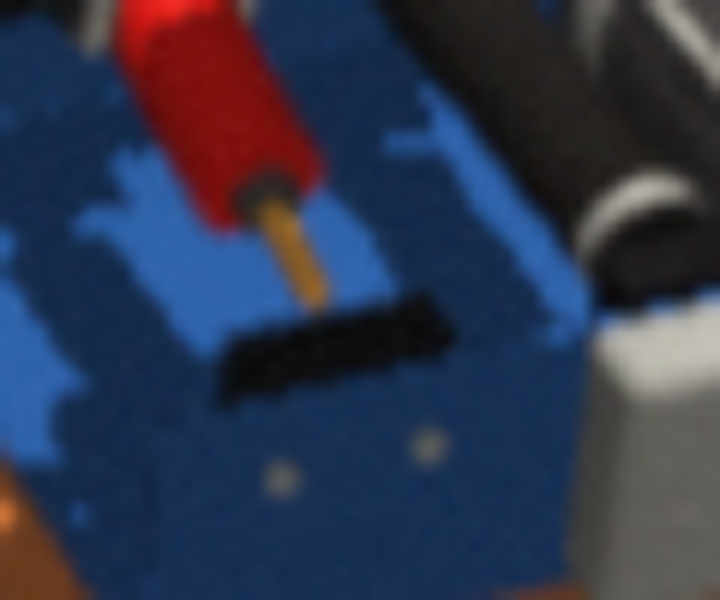

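```bash
sed -i 's/^SEAT=.*/SEAT=np.array([.5458,-.1655,.08]); YAW=-.069/' pose.py; python3 pose.py 0,16.6,102.3,.22
```

```text
t 14.65 mid_t mm [  0.6233  18.1442 114.9974] rot_t [ 0.22   -0.     -0.0006] sprungtip free [  0.5621 -79.4449  93.1718] plain [  0.6809 109.878  135.5135] F_t [-0.1116  0.5036 -2.884 ] T [-0.1914  0.019   0.0403] open 0.0293
-> (0.0, 16.6, 102.3, 0.22) shift shares [-0.0291 -0.0599 -0.5079] turn shares [-0.0003 -0.0005  0.0062]
```

Request:
carry_out(series=[[-0.03, -0.06, -0.1, 0, 0, 0, 0], [0, 0, -0.1, 0, 0, 0, 0], [0, 0, -0.1, 0, 0, 0, 0], [0, 0, -0.1, 0, 0, 0, 0], [0, 0, -0.1, 0, 0, 0, 0], [0, 0, 0, 0, 0, 0, 0], [0, 0, 0, 0, 0, 0, 0]])

```text
t: 15.35
tool_pos: [0.5468, -0.1475, 0.0937]
tool_rot: [-2.18, -2.033, -0.24]
contact_force: [0.2, 0.1, -3.0]
opening: 0.029
```

```bash
python3 pose.py 0,12.6,101.4,.22; python3 look.py h plain_tip side; python3 crop.py hside 215 265 325 385 12
```

```text
t 15.35 mid_t mm [ -0.1912  16.6793 102.0728] rot_t [ 0.2203  0.0006 -0.0007] sprungtip free [ -0.2634 -80.9038  80.2203] plain [ -0.1233 108.4074 122.6142] F_t [ 0.1985  0.1526 -2.9985] T [-0.1728 -0.0144  0.004 ] open 0.029
-> (0.0, 12.6, 101.4, 0.22) shift shares [-0.0034 -0.1634 -0.0269] turn shares [-0.0035 -0.0067  0.0059]
15.35 [ 0.5468 -0.1475  0.0937] [-2.1802 -2.0334 -0.2404] [-0.4946  0.0826  1.8335  0.2065  1.3233 -0.4855] [ 0.2086  0.1385 -2.9985] 0.02900825007315653
side plain_tip 0.89 [202.3 191.6] [0.2478 0.2715 0.016 ]
side plain_tip 0.8 [328.  195.5] [0.6361 0.0775 0.016 ]
```

View pics/hside_c215_325.png

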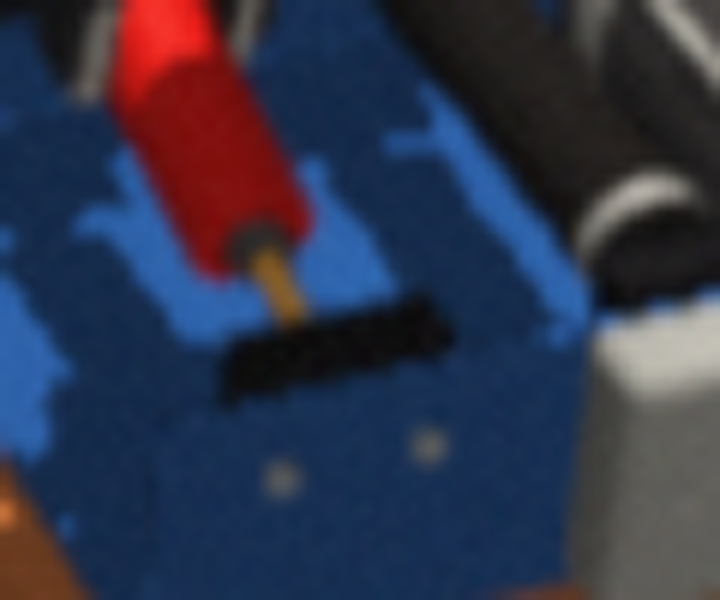

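```bash
python3 - <<'E'
from pose import *
im=ctrl.get_image('side')
def W(x,y,z): return Rz.apply(np.array([x,y,0])/1000)+[SEAT[0],SEAT[1],z/1000]
for n,p in dict(tip=(-.26,-80.9,80.2),pin20=(-.2,-61.4,84.6),c1=(-25,-85,96),c2=(25,-85,96),c3=(25,-101,96),topc=(0,-85,96),bore=(0,-85,80)).items():
    q=proj(im,W(*p)); print(n,q,'crop',(q-[325,215])*12)
E
```

```text
tip [350.9426 244.4672] crop [311.3109 353.6066]
pin20 [348.0723 238.9635] crop [276.8682 287.5624]
c1 [343.6506 242.8232] crop [223.8074 333.8787]
c2 [360.4559 238.9824] crop [425.471 287.789]
c3 [363.0735 242.5251] crop [456.8816 330.3012]
topc [352.0924 240.8938] crop [325.1084 310.7258]
bore [351.6634 245.4137] crop [319.961  364.9639]
```

Request:
carry_out(series=[[0, -0.04, -0.008, 0, 0, 0, 0], [0, -0.04, -0.008, 0, 0, 0, 0], [0, -0.04, -0.008, 0, 0, 0, 0], [0, -0.04, -0.008, 0, 0, 0, 0], [0, -0.04, -0.008, 0, 0, 0, 0], [0, -0.04, -0.008, 0, 0, 0, 0], [0, 0, 0, 0, 0, 0, 0]])

```text
t: 16.2
tool_pos: [0.5469, -0.1536, 0.0926]
tool_rot: [-2.18, -2.033, -0.241]
contact_force: [0.1, -0.2, -3.2]
opening: 0.0297
```

```bash
python3 pose.py
```

```text
t 16.2 mid_t mm [  0.2593  10.5564 100.9666] rot_t [ 0.2202  0.0004 -0.0008] sprungtip free [  0.177  -87.0284  79.1216] plain [  0.3368 102.2861 121.5008] F_t [ 0.1494 -0.1682 -3.2457] T [-0.1846 -0.0103 -0.0164] open 0.0297
```

Request:
carry_out(series=[[0, -0.04, -0.008, 0, 0, 0, 0], [0, -0.04, -0.008, 0, 0, 0, 0], [0, -0.04, -0.008, 0, 0, 0, 0], [0, -0.04, -0.008, 0, 0, 0, 0], [0, 0, 0, 0, 0, 0, 0]])

```text
t: 16.7
tool_pos: [0.5469, -0.1577, 0.0917]
tool_rot: [-2.181, -2.033, -0.24]
contact_force: [0.4, 0.3, -2.4]
opening: 0.0294
```

```bash
python3 pose.py
```

```text
t 16.7 mid_t mm [  0.5392   6.537  100.1498] rot_t [ 0.2202  0.0005 -0.0008] sprungtip free [  0.4568 -91.0486  78.3082] plain [  0.6167  98.2674 120.6809] F_t [ 0.3341  0.3412 -2.4061] T [-0.2052 -0.039   0.035 ] open 0.0294
```

```bash
python3 pose.py 0,2,94.9,.17 0,-3,94.1,.17
```

```text
t 16.7 mid_t mm [  0.5392   6.537  100.1498] rot_t [ 0.2202  0.0005 -0.0008] sprungtip free [  0.4568 -91.0486  78.3082] plain [  0.6167  98.2674 120.6809] F_t [ 0.3341  0.3412 -2.4061] T [-0.2052 -0.039   0.035 ] open 0.0294
-> (0.0, 2.0, 94.9, 0.17) shift shares [-0.0351 -0.1965 -0.2123] turn shares [-0.5011  0.0295  0.0074]
-> (0.0, -3.0, 94.1, 0.17) shift shares [-0.0488 -0.396  -0.2443] turn shares [-0.5011  0.0295  0.0074]
```

Request:
carry_out(series=[[-0.01, -0.04, -0.043, -0.1, 0.006, 0, 0], [-0.01, -0.04, -0.043, -0.1, 0.006, 0, 0], [-0.01, -0.04, -0.043, -0.1, 0.006, 0, 0], [0, -0.04, -0.043, -0.1, 0.006, 0, 0], [0, -0.04, -0.042, -0.1, 0.006, 0, 0], [0, 0, 0, 0, 0, 0, 0]])

```text
t: 17.3
tool_pos: [0.546, -0.1619, 0.0863]
tool_rot: [-2.207, -2.06, -0.188]
contact_force: [0.0, 1.5, -1.7]
opening: 0.0295
```

```bash
python3 pose.py 0,-3,94.1,.17
```

```text
t 17.3 mid_t mm [-0.0275  2.6939 94.718 ] rot_t [ 0.1708  0.0005 -0.0002] sprungtip free [ -0.0511 -95.8515  77.7236] plain [ -0.0052  95.3265 110.6927] F_t [-0.0833  1.5469 -1.7171] T [ 0.2183  0.0472 -0.0517] open 0.0295
-> (0.0, -3.0, 94.1, 0.17) shift shares [-0.0145 -0.2276 -0.0247] turn shares [-0.008  -0.0042  0.0016]
```

Request:
carry_out(series=[[0, -0.04, 0.006, 0, 0, 0, 0], [0, -0.04, 0.006, 0, 0, 0, 0], [0, -0.04, -0.004, 0, 0, 0, 0], [0, -0.04, -0.006, 0, 0, 0, 0], [0, -0.04, -0.006, 0, 0, 0, 0], [0, 0, 0, 0, 0, 0, 0], [0, 0, 0, 0, 0, 0, 0]])

```text
t: 18.0
tool_pos: [0.5458, -0.1667, 0.0861]
tool_rot: [-2.207, -2.058, -0.189]
contact_force: [-1.5, 5.6, -2.1]
opening: 0.0292
```

```bash
python3 pose.py 0,-7,93.6,.17 0,-10,93.0,.17
```

```text
t 18.0 mid_t mm [ 0.0997 -2.1791 94.5218] rot_t [ 0.1722  0.0011 -0.0008] sprungtip free [   0.0098 -100.7      77.3862] plain [  0.1843  90.4306 110.6292] F_t [-1.8407  5.4879 -2.1452] T [ 0.8605  0.1954 -0.041 ] open 0.0292
-> (0.0, -7.0, 93.6, 0.17) shift shares [-0.017  -0.1929 -0.037 ] turn shares [-0.0228 -0.0097  0.0072]
-> (0.0, -10.0, 93.0, 0.17) shift shares [-0.0252 -0.3126 -0.061 ] turn shares [-0.0228 -0.0097  0.0072]
```

Request:
carry_out(series=[[-0.01, -0.04, -0.007, 0, 0, 0, 0], [-0.01, -0.04, -0.007, 0, 0, 0, 0], [0, -0.04, -0.007, 0, 0, 0, 0], [0, -0.04, -0.007, 0, 0, 0, 0], [0, -0.04, -0.007, 0, 0, 0, 0], [0, -0.04, -0.007, 0, 0, 0, 0], [0, 0, 0, 0, 0, 0, 0], [0, 0, 0, 0, 0, 0, 0]])

```text
t: 18.8
tool_pos: [0.5454, -0.1716, 0.0851]
tool_rot: [-2.205, -2.057, -0.192]
contact_force: [0.0, 10.2, -1.0]
opening: 0.0293
```

```bash
python3 pose.py 0,-10.5,92.8,.17; python3 look.py i plain_tip wrist;python3 crop.py iwrist 30 180 200 360 4;
```

```text
t 18.8 mid_t mm [ 0.0375 -7.0482 93.5632] rot_t [ 0.1747  0.0013 -0.0006] sprungtip free [  -0.0322 -105.5261   76.1824] plain [  0.103   85.521  109.9013] F_t [-0.6521 10.1431 -0.9654] T [ 1.4407  0.2059 -0.0592] open 0.0293
-> (0.0, -10.5, 92.8, 0.17) shift shares [-0.0107 -0.1393 -0.0307] turn shares [-0.0478 -0.0098  0.0048]
18.8 [ 0.5454 -0.1716  0.0851] [-2.2051 -2.0568 -0.1918] [-0.5125  0.099   1.8273  0.1633  1.2956 -0.4937] [ 0.0488 10.1639 -0.9654] 0.029327487255026277
cam (array([ 0.5487, -0.1186,  0.2379]), array([-0.0089, -0.1346, -0.9909]))
wrist plain_tip 0.77 [279.5  54.7] [ 0.5546 -0.0509  0.016 ]
```

View pics/iwrist_c30_200.png

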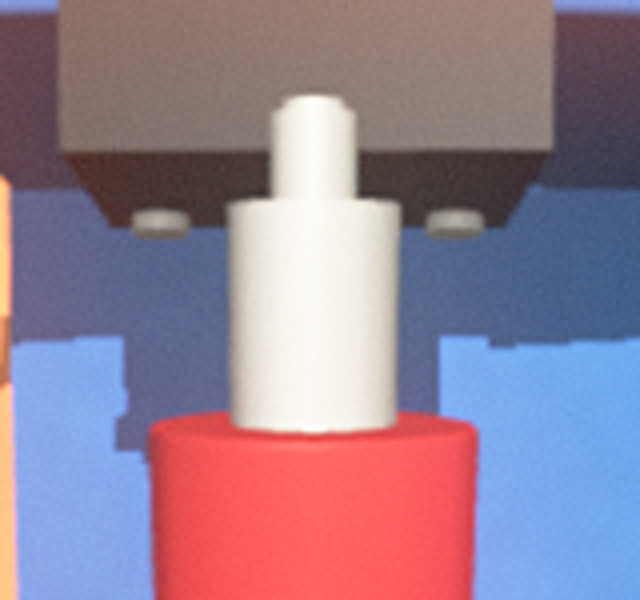

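Request:
carry_out(series=[[-0.01, -0.04, -0.008, 0, 0, 0.01, 0], [-0.01, -0.04, -0.008, 0, 0, 0.01, 0], [0, -0.04, -0.008, 0, 0, 0, 0], [0, -0.02, -0.006, 0, 0, 0, 0], [0, 0, 0, 0, 0, 0, 0], [0, 0, 0, 0, 0, 0, 0]])

```text
t: 19.5
tool_pos: [0.545, -0.1744, 0.0845]
tool_rot: [-2.202, -2.058, -0.193]
contact_force: [-0.1, 11.5, -0.9]
opening: 0.0295
```

```bash
python3 pose.py 0,-10.5,89,.12  0,-10.5,80,0;  python3 look.py j plain_tip wrist;python3 crop.py jwrist 30 180 200 360 4;
```

```text
t 19.5 mid_t mm [-0.1693 -9.8908 92.9354] rot_t [0.1761 0.0014 0.0016] sprungtip free [  -0.0219 -108.3446   75.4191] plain [ -0.3079  82.6558 109.4008] F_t [-0.9277 11.4481 -0.8789] T [ 1.7811  0.1791 -0.0685] open 0.0295
-> (0.0, -10.5, 89.0, 0.12) shift shares [ 0.0043 -0.0438 -0.1591] turn shares [-0.5603  0.0254 -0.0169]
-> (0.0, -10.5, 80.0, 0.0) shift shares [ 0.0015 -0.0845 -0.5192] turn shares [-1.7575  0.1071 -0.0161]
19.5 [ 0.545  -0.1744  0.0845] [-2.202  -2.0584 -0.193 ] [-0.5176  0.1019  1.8254  0.164   1.2963 -0.5012] [-0.1362 11.4848 -0.8789] 0.029456545775988063
cam (array([ 0.5482, -0.1216,  0.2374]), array([-0.0085, -0.1333, -0.991 ]))
wrist plain_tip 0.89 [277.8  53.5] [ 0.5529 -0.0529  0.016 ]
```

View pics/jwrist_c30_200.png

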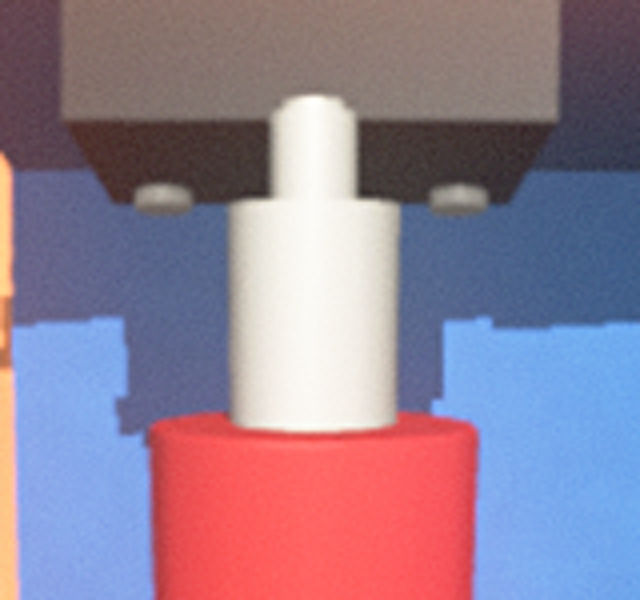

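```bash
python3 - <<'E'
from pose import *
ob=state(); im=ctrl.get_image('wrist')
for p in [(215.5,30+121/4),(339.5,30+121/4),(277.5,30+121/4)]:
    w=atz(im,p,.096,ob); print(w, Rz.inv().apply(w-[SEAT[0],SEAT[1],0])*1000)
print(tz(im,(278.5,30+96/4),-.0115),tz(im,(278.5,30+201/4),-.0165))
E
```

```text
t 19.6 mid_t mm [-0.1663 -9.888  92.9317] rot_t [0.1761 0.0015 0.0017] sprungtip free [  -0.0128 -108.3416   75.4142] plain [ -0.3106  82.6584 109.3982] F_t [-1.2347 10.7959 -0.1188] T [ 1.7327  0.1691 -0.0313] open 0.0292
[ 0.5262 -0.0786  0.096 ] [-25.5802  85.3675  96.    ]
[ 0.5757 -0.0819  0.096 ] [24.0402 85.4836 96.    ]
[ 0.5509 -0.0804  0.096 ] [-0.7706 85.264  96.    ]
[ 0.095  -0.0001 -0.0115] [ 0.0858 -0.0001 -0.0165]
```

```bash
python3 pose.py -0.4,-10.6,86.6,.088  -0.4,-10.6,80,0
```

```text
t 19.65 mid_t mm [-0.1734 -9.8699 92.9121] rot_t [0.1761 0.0015 0.0016] sprungtip free [  -0.0234 -108.3229   75.3913] plain [ -0.3143  82.676  109.3816] F_t [-0.8821 12.7973 -0.6022] T [ 1.8156  0.1839 -0.0292] open 0.0288
-> (-0.4, -10.6, 86.6, 0.088) shift shares [-0.0126 -0.0584 -0.2547] turn shares [-0.88    0.0469 -0.017 ]
-> (-0.4, -10.6, 80.0, 0.0) shift shares [-0.0147 -0.0883 -0.5182] turn shares [-1.758   0.1069 -0.0164]
```

Request:
carry_out(series=[[-0.01, -0.03, -0.01, 0, 0, 0, 0], [0, -0.006, -0.049, -0.176, 0.01, 0, 0], [0, -0.006, -0.049, -0.176, 0.01, 0, 0], [0, -0.006, -0.049, -0.176, 0.01, 0, 0], [0, -0.006, -0.049, -0.176, 0.01, 0, 0], [0, -0.006, -0.049, -0.176, 0.01, 0, 0], [0, 0, 0, 0, 0, 0, 0], [0, 0, 0, 0, 0, 0, 0]])

```text
t: 20.45
tool_pos: [0.5448, -0.1752, 0.0775]
tool_rot: [-2.249, -2.103, -0.1]
contact_force: [1.3, 12.7, -2.4]
opening: 0.0291
```

```bash
python3 pose.py -0.4,-10.6,80,0;  python3 look.py k plain_tip wrist;python3 crop.py kwrist 30 180 200 360 4;
```

```text
t 20.45 mid_t mm [-0.3546 -9.9804 86.0296] rot_t [0.0889 0.0003 0.0019] sprungtip free [  -0.1629 -109.5855   77.1541] plain [-0.5348 83.6485 94.3726] F_t [ 0.3811 12.7723 -2.4491] T [ 2.0425 -0.076  -0.0177] open 0.0291
-> (-0.4, -10.6, 80.0, 0.0) shift shares [-0.0055 -0.0548 -0.2408] turn shares [-0.8868  0.0579 -0.0193]
20.45 [ 0.5448 -0.1752  0.0775] [-2.249  -2.103  -0.0997] [-0.4812  0.0899  1.8453  0.0858  1.2436 -0.4433] [ 1.2608 12.7157 -2.4491] 0.02909540309553796
cam (array([ 0.5487, -0.1092,  0.2253]), array([-0.0132, -0.219 , -0.9756]))
wrist plain_tip 0.61 [277.6  52.4] [ 0.552  -0.0632  0.016 ]
```

View pics/kwrist_c30_200.png

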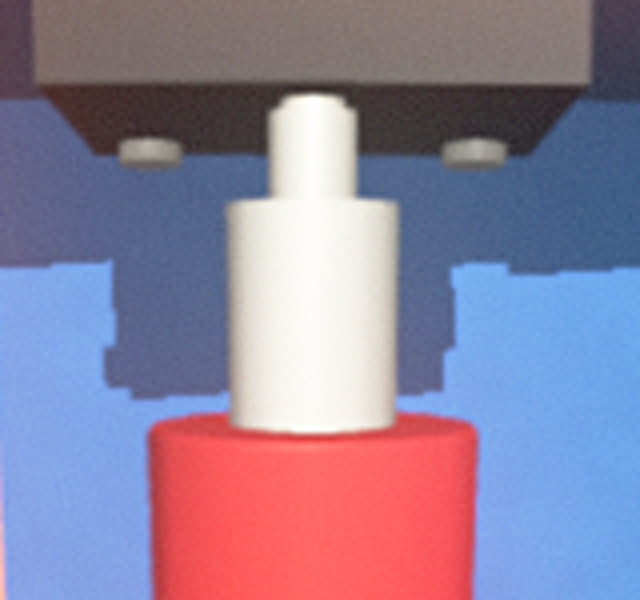

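Request:
carry_out(series=[[0, -0.02, -0.002, 0, 0, 0, 0], [0, -0.015, -0.002, 0, 0, 0, 0], [0, -0.007, -0.047, -0.177, 0.011, 0, 0], [0, -0.007, -0.047, -0.177, 0.011, 0, 0], [0, -0.007, -0.047, -0.177, 0.011, 0, 0], [0, -0.007, -0.047, -0.177, 0.011, 0, 0], [0, 0, 0, 0, 0, 0, 0], [0, 0, 0, 0, 0, 0, 0]])

```text
t: 21.35
tool_pos: [0.5446, -0.1763, 0.072]
tool_rot: [-2.285, -2.137, -0.021]
contact_force: [1.6, 13.4, -3.5]
opening: 0.0291
```

```bash
python3 pose.py -0.4,-10.9,80,0;  python3 look.py l plain_tip wrist,side;python3 crop.py lwrist 30 180 200 360 4;
```

```text
t 21.35 mid_t mm [ -0.4735 -10.549   80.5471] rot_t [0.0188 0.0003 0.0018] sprungtip free [  -0.2906 -110.5311   78.6626] plain [-0.6454 83.4342 82.3185] F_t [ 0.6659 13.4545 -3.5029] T [ 2.3089 -0.1775  0.0451] open 0.0291
-> (-0.4, -10.9, 80.0, 0.0) shift shares [ 0.0016 -0.0206 -0.0216] turn shares [-0.1882  0.0104 -0.0183]
21.35 [ 0.5446 -0.1763  0.072 ] [-2.2852 -2.1366 -0.0213] [-0.4517  0.0843  1.8596  0.0186  1.2051 -0.3912] [ 1.592  13.3766 -3.5029] 0.029127086580759715
cam (array([ 0.5492, -0.1002,  0.2148]), array([-0.0177, -0.2865, -0.9579]))
wrist plain_tip 0.89 [279.9  55.5] [ 0.5525 -0.0724  0.016 ]
side plain_tip 0.73 [200.2 191.2] [0.2417 0.277  0.016 ]
side plain_tip 0.63 [421.9 338.9] [ 0.5664 -0.5495  0.016 ]
side plain_tip 0.51 [330.5 212.9] [ 0.5983 -0.0154  0.016 ]
```

View pics/lwrist_c30_200.png

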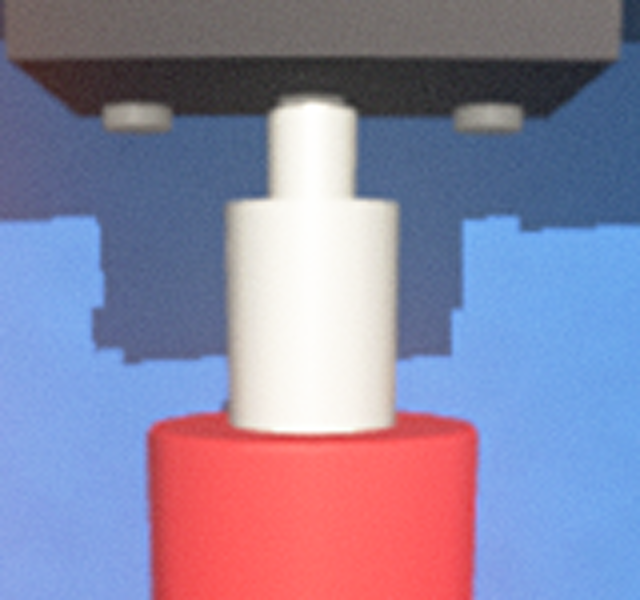

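Request:
carry_out(series=[[0, 0, -0.01, -0.095, 0.005, -0.01, 0], [0, 0, -0.012, -0.095, 0.005, -0.01, 0], [0, 0, 0, 0, 0, 0, 0], [0, 0, 0, 0, 0, 0, 0]])

```text
t: 21.95
tool_pos: [0.5447, -0.1763, 0.0713]
tool_rot: [2.297, 2.143, 0.001]
contact_force: [3.3, 13.1, -5.8]
opening: 0.0293
```

```bash
python3 pose.py -0.4,-6,80,0
```

```text
t 21.95 mid_t mm [ -0.3715 -10.3802  79.7995] rot_t [ 0.     -0.0005 -0.0002] sprungtip free [  -0.3926 -110.3802   79.7973] plain [-0.3517 83.6198 79.8015] F_t [ 2.3472 13.2562 -5.7988] T [ 2.4827 -0.3048  0.205 ] open 0.0293
-> (-0.4, -6.0, 80.0, 0.0) shift shares [0.0108 0.1749 0.008 ] turn shares [0.0001 0.005  0.0021]
```

Request:
carry_out(series=[[0.016, 0, -0.016, 0, 0, 0, 0], [0.008, 0, -0.016, 0, 0, 0, 0], [0, 0, 0, 0, 0, 0, 0], [0, 0, 0, 0, 0, 0, 0]])

```text
t: 22.35
tool_pos: [0.5448, -0.1765, 0.0705]
tool_rot: [-2.297, -2.142, 0.001]
contact_force: [0.9, 13.5, -5.4]
opening: 0.0296
```

```bash
python3 pose.py -0.4,-6,80,0
```

```text
t 22.35 mid_t mm [ -0.2049 -10.497   78.9695] rot_t [-0.      0.0008 -0.0007] sprungtip free [  -0.2766 -110.4969   78.9727] plain [-0.1374 83.503  78.9665] F_t [-0.08   13.4888 -5.3653] T [ 2.299  -0.0377 -0.0011] open 0.0296
-> (-0.4, -6.0, 80.0, 0.0) shift shares [0.0049 0.18   0.0412] turn shares [-0.0002 -0.0076  0.0072]
```

Request:
carry_out(series=[[0, 0, -0.016, 0, 0, 0, 0], [0, 0, -0.016, 0, 0, 0, 0], [0, 0, 0, 0, 0, 0, 0], [0, 0, 0, 0, 0, 0, 0]])

```text
t: 22.75
tool_pos: [0.5449, -0.1766, 0.0699]
tool_rot: [-2.297, -2.142, 0.001]
contact_force: [0.3, 13.2, -3.2]
opening: 0.0292
```

```bash
python3 pose.py -0.4,-6,80,0; python3 look.py m plain_tip wrist,side;python3 crop.py mwrist 30 180 200 360 4; python3 crop.py mside 190 270 300 400 7
```

```text
t 22.75 mid_t mm [ -0.1557 -10.5902  78.4194] rot_t [-0.0003  0.0007 -0.0007] sprungtip free [  -0.2252 -110.5902   78.4516] plain [-0.0903 83.4097 78.3892] F_t [-0.653  13.169  -3.2094] T [ 2.2771  0.0421 -0.0714] open 0.0292
-> (-0.4, -6.0, 80.0, 0.0) shift shares [0.0032 0.1839 0.0632] turn shares [ 0.0027 -0.0072  0.007 ]
22.75 [ 0.5449 -0.1766  0.0699] [-2.2973 -2.1425  0.0011] [-0.443   0.0851  1.8626 -0.0006  1.1944 -0.3731] [ 0.2565 13.1827 -3.2094] 0.029185038999297242
cam (array([ 0.5499, -0.0977,  0.2112]), array([-0.0202, -0.3047, -0.9522]))
wrist plain_tip 0.75 [279.5  54.1] [ 0.5527 -0.0735  0.016 ]
side plain_tip 0.77 [330.9 210.8] [ 0.6047 -0.0056  0.016 ]
side plain_tip 0.75 [202. 188.] [0.2525 0.2944 0.016 ]
```

View pics/mwrist_c30_200.png

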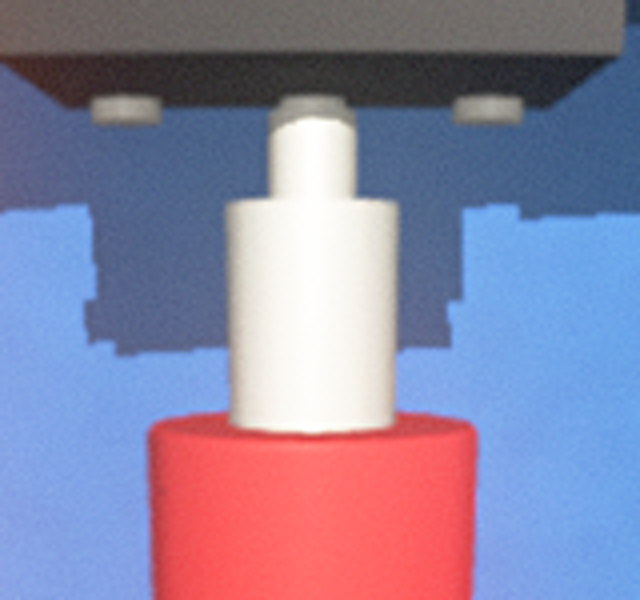

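View pics/mside_c190_300.png

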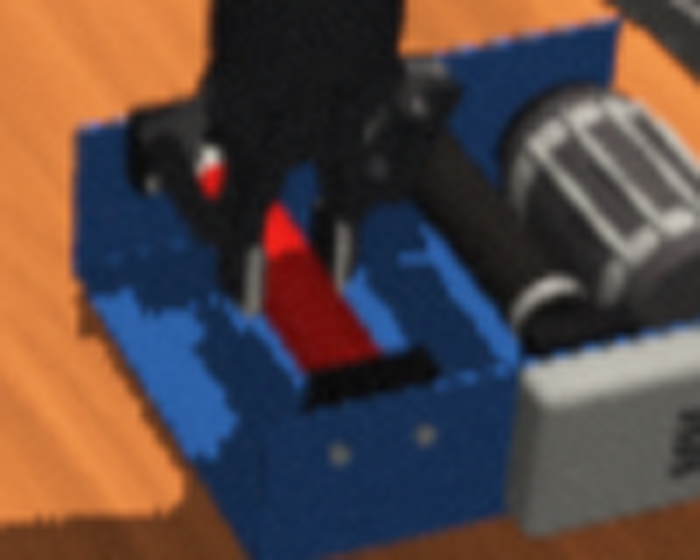

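Request:
carry_out(series=[[0, 0.02, -0.012, 0, 0, 0, 0], [0, 0.04, 0, 0, 0, 0, 0], [0, 0.04, 0, 0, 0, 0, 0], [0, 0, 0, 0, 0, 0, 0], [0, 0, 0, 0, 0, 0, 0]])

```text
t: 23.45
tool_pos: [0.545, -0.1746, 0.0698]
tool_rot: [2.297, 2.142, -0.002]
contact_force: [0.1, 11.8, -2.9]
opening: 0.0294
```

```bash
python3 pose.py -0.4,-6,80,0
```

```text
t 23.45 mid_t mm [-0.1282 -8.6107 78.3452] rot_t [-0.0015  0.0001 -0.0006] sprungtip free [  -0.1916 -108.6105   78.4951] plain [-0.0687 85.3892 78.2043] F_t [-0.7435 11.7558 -2.8696] T [1.9984 0.0597 0.0307] open 0.0294
-> (-0.4, -6.0, 80.0, 0.0) shift shares [-0.0036  0.1054  0.0662] turn shares [ 0.0149 -0.0022  0.0063]
```

Request:
carry_out(series=[[0, 0.03, -0.004, 0, 0, 0, 0], [0, 0.03, -0.004, 0, 0, 0, 0], [0, 0.03, 0, 0, 0, 0, 0], [0, 0, 0, 0, 0, 0, 0]])

```text
t: 23.85
tool_pos: [0.5451, -0.1728, 0.0698]
tool_rot: [2.296, 2.142, -0.003]
contact_force: [0.1, 11.0, -3.4]
opening: 0.0295
```

```bash
python3 pose.py -0.4,-6,80,0
```

```text
t 23.85 mid_t mm [-0.1589 -6.7737 78.2811] rot_t [-0.0024 -0.0002 -0.0006] sprungtip free [  -0.2192 -106.7733   78.5261] plain [-0.1023 87.226  78.0508] F_t [-0.7009 10.9794 -3.3852] T [ 1.7826  0.0281 -0.0023] open 0.0295
-> (-0.4, -6.0, 80.0, 0.0) shift shares [-0.0075  0.0324  0.0687] turn shares [0.0246 0.0006 0.006 ]
```

Request:
carry_out(series=[[0, 0.04, 0, 0.01, 0, 0, 0], [0, 0.04, 0, 0.01, 0, 0, 0], [0, 0.04, 0, 0, 0, 0, 0], [0, 0.04, 0, 0, 0, 0, 0], [0, 0, 0, 0, 0, 0, 0]])

```text
t: 24.35
tool_pos: [0.5454, -0.1696, 0.07]
tool_rot: [2.296, 2.142, -0.002]
contact_force: [1.1, 8.1, -3.4]
opening: 0.0299
```

```bash
python3 pose.py 0,0,80,0
```

```text
t 24.35 mid_t mm [-0.1722 -3.5801 78.5393] rot_t [-0.0022 -0.0009 -0.0005] sprungtip free [  -0.2199 -103.5798   78.7561] plain [-0.1273 90.4197 78.3356] F_t [ 0.5237  8.1332 -3.4037] T [ 1.3735 -0.0531  0.0422] open 0.0299
-> (0.0, 0.0, 80.0, 0.0) shift shares [0.0165 0.1431 0.0584] turn shares [0.0222 0.0072 0.0048]
```

Request:
carry_out(series=[[0, 0.04, 0, 0.01, 0, 0, 0], [0, 0.04, 0, 0, 0, 0, 0], [0, 0.03, 0, 0, 0, 0, 0], [0, 0.02, 0, 0, 0, 0, 0], [0, 0, 0, 0, 0, 0, 0]])

```text
t: 24.85
tool_pos: [0.5455, -0.167, 0.0702]
tool_rot: [2.295, 2.141, -0.001]
contact_force: [0.3, 6.0, -4.6]
opening: 0.0289
```

```bash
python3 pose.py 0,0,80,0; python3 look.py n plain_tip wrist,side;python3 crop.py nwrist 30 180 200 360 4
```

```text
t 24.85 mid_t mm [-0.2176 -1.023  78.6909] rot_t [-0.0025 -0.0013 -0.0005] sprungtip free [  -0.2629 -101.0227   78.941 ] plain [-0.1751 92.9767 78.4558] F_t [-0.0787  6.0185 -4.5683] T [ 1.0877 -0.0923  0.0252] open 0.0289
-> (0.0, 0.0, 80.0, 0.0) shift shares [0.0111 0.0411 0.0523] turn shares [0.0259 0.0114 0.0045]
24.85 [ 0.5455 -0.167   0.0702] [ 2.2953  2.1412 -0.0015] [-0.4266  0.078   1.8696 -0.002   1.1919 -0.3564] [ 0.3364  6.0096 -4.5683] 0.028930830610365273
cam (array([ 0.5502, -0.0878,  0.2113]), array([-0.0183, -0.3069, -0.9516]))
side plain_tip 0.66 [326.6 208.3] [0.5981 0.0123 0.016 ]
side plain_tip 0.55 [201. 187.] [0.2509 0.3022 0.016 ]
```

View pics/nwrist_c30_200.png

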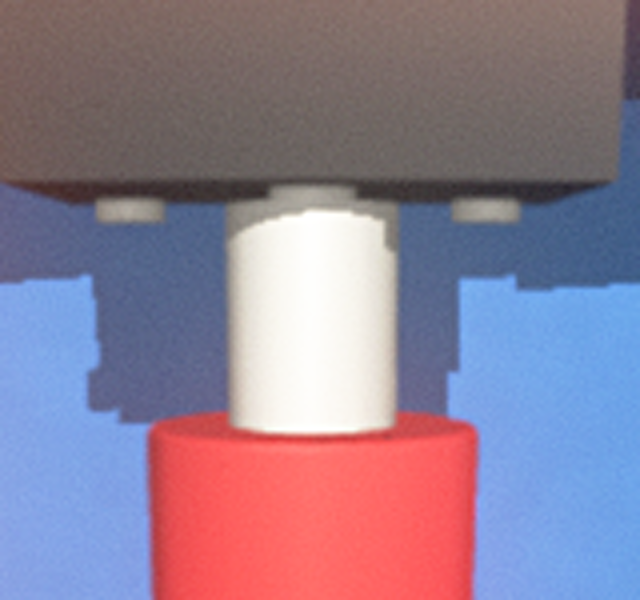

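Request:
carry_out(series=[[0, 0.02, -0.01, 0.02, 0, 0, 0], [0, 0.02, -0.01, 0, 0, 0, 0], [0, 0.02, 0, 0, 0, 0, 0], [0, 0, 0, 0, 0, 0, 0]])

```text
t: 25.45
tool_pos: [0.5456, -0.166, 0.07]
tool_rot: [2.296, 2.142, -0.0]
contact_force: [1.4, 5.4, -4.2]
opening: 0.0295
```

```bash
python3 pose.py 0,0,80,0
```

```text
t 25.45 mid_t mm [-0.1767 -0.0135 78.4833] rot_t [-0.0015 -0.0015 -0.0005] sprungtip free [  -0.2219 -100.0134   78.6377] plain [-0.1342 93.9864 78.3382] F_t [ 1.045   5.4611 -4.2363] T [ 0.8703 -0.0625  0.0125] open 0.0295
-> (0.0, 0.0, 80.0, 0.0) shift shares [0.0066 0.0006 0.0606] turn shares [0.0165 0.0141 0.0045]
```

Request:
carry_out(series=[[-0.004, 0.02, -0.012, 0, 0, 0, 0], [-0.004, 0.01, -0.012, 0, 0, 0, 0], [0, 0, 0, 0, 0, 0, 0]])

```text
t: 25.75
tool_pos: [0.5456, -0.1659, 0.0699]
tool_rot: [2.295, 2.14, -0.001]
contact_force: [0.3, 4.5, -1.7]
opening: 0.0294
```

```bash
python3 pose.py 0,0,80,0; python3 look.py o plain_tip wrist,side;python3 crop.py owrist 30 180 200 360 4;python3 crop.py oside 190 270 300 400 7
```

```text
t 25.75 mid_t mm [-0.1932  0.0715 78.3606] rot_t [-0.003  -0.0021 -0.0005] sprungtip free [ -0.247  -99.928   78.6638] plain [-0.1426 94.0711 78.0755] F_t [-0.013   4.4665 -1.6658] T [ 0.7553 -0.0885  0.0989] open 0.0294
-> (0.0, 0.0, 80.0, 0.0) shift shares [ 0.0069 -0.0023  0.0655] turn shares [0.0317 0.0189 0.0053]
25.75 [ 0.5456 -0.1659  0.0699] [ 2.2947  2.1404 -0.0012] [-0.4247  0.0774  1.8709 -0.0023  1.1903 -0.3543] [ 0.295   4.4568 -1.6658] 0.029412817577279145
cam (array([ 0.5503, -0.0866,  0.211 ]), array([-0.0177, -0.3075, -0.9514]))
side plain_tip 0.63 [199.9 189.3] [0.2437 0.2891 0.016 ]
side plain_tip 0.57 [328.  210.8] [ 0.5961 -0.0019  0.016 ]
```

View pics/owrist_c30_200.png

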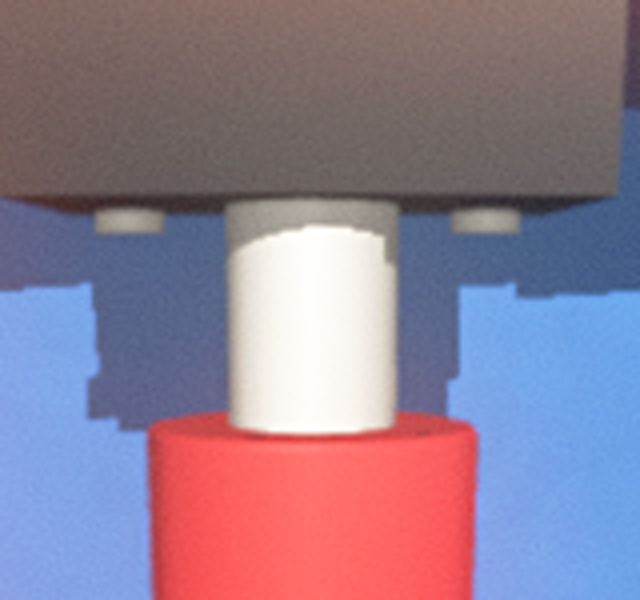

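View pics/oside_c190_300.png

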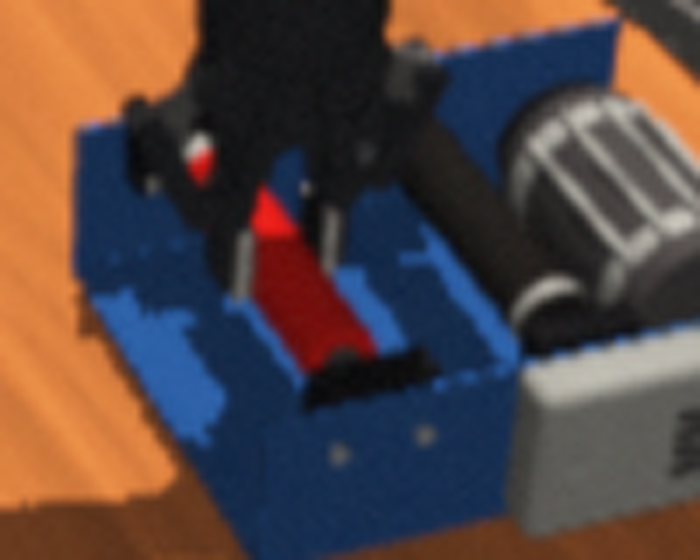

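Request:
carry_out(series=[[0, 0, 0, 0, 0, 0, 0.4], [0, 0, 0, 0, 0, 0, 0.45], [0, 0, 0, 0, 0, 0, 0.5], [0, 0, 0, 0, 0, 0, 0.6], [0, 0, 0, 0, 0, 0, 0.7], [0, 0, 0, 0, 0, 0, 0.7], [0, 0, 0, 0, 0, 0, 0.7]], grip_force=20)

```text
t: 26.65
tool_pos: [0.5453, -0.1659, 0.0696]
tool_rot: [2.295, 2.141, -0.002]
contact_force: [-0.0, 0.4, -0.8]
opening: 0.0595
```

```bash
python3 pose.py; python3 look.py p roller_mid wrist,side;python3 crop.py pside 190 270 300 400 7
```

```text
t 26.65 mid_t mm [-0.4937  0.095  78.1457] rot_t [-0.0031 -0.0013 -0.0005] sprungtip free [ -0.5406 -99.9045  78.455 ] plain [-0.4496 94.0946 77.855 ] F_t [-0.0727  0.3698 -0.7973] T [-0.0045  0.0003  0.0045] open 0.0595
26.65 [ 0.5453 -0.1659  0.0696] [ 2.295   2.1409 -0.0022] [-0.4247  0.0775  1.8712 -0.0026  1.1906 -0.3542] [-0.047   0.3739 -0.7973] 0.05947471855445296
cam (array([ 0.5501, -0.0866,  0.2108]), array([-0.0184, -0.3075, -0.9514]))
wrist roller_mid 0.75 [278.6 282.8] [ 0.5435 -0.1986  0.016 ]
side roller_mid 0.87 [339.7 226.6] [ 0.5916 -0.091   0.016 ]
side roller_mid 0.58 [176.9 196.7] [0.1596 0.2753 0.016 ]
```

View pics/pwrist.png

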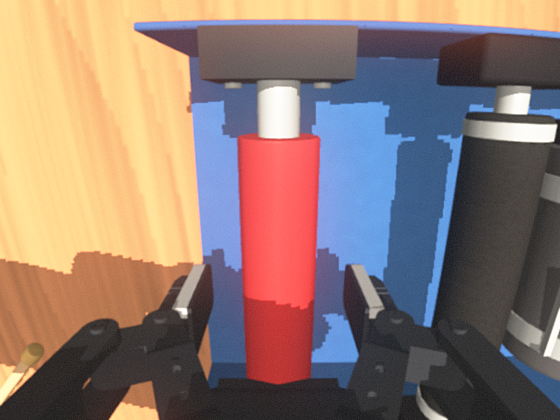

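The roller stays in place with the jaws open, and its hub is against the block at (278,82). I'll retreat straight up.

Request:
carry_out(series=[[0, 0, 0.3, 0, 0, 0, 0.7], [0, 0, 0.5, 0, 0, 0, 0.7], [0, 0, 0.8, 0, 0, 0, 0.7], [0, 0, 1, 0, 0, 0, 0.7], [0, 0, 1, 0, 0, 0, 0.7], [0, 0, 1, 0, 0, 0, 0.7], [-0.5, 0.6, 1, 0, 0, 0, 0.7], [-1, 0.6, 1, 0, 0, 0, 0.7], [-1, 0.6, 0, 0, 0, 0, 0.7], [-1, 0.6, 0, 0, 0, 0, 0.7], [0, 0, 0, 0, 0, 0, 0.7]])

```text
t: 27.95
tool_pos: [0.4563, -0.1046, 0.2361]
tool_rot: [2.293, 2.141, -0.0]
contact_force: [0.2, -0.5, -0.0]
opening: 0.0596
```

```bash
python3 look.py q roller_mid,sprung_tip,plain_tip,idler_seat,bore_1,barrel,stone_jar,grit_tin,agate,dop_stick,screwdriver wrist,side,top;python3 crop.py qside 190 270 300 400 7
```

```text
27.95 [ 0.4563 -0.1046  0.2361] [ 2.2926  2.1409 -0.0004] [-0.3832 -0.3435  1.9608 -0.0023  1.5201 -0.3147] [ 0.1661 -0.5475 -0.0299] 0.05958096029403348
cam (array([ 0.4607, -0.0253,  0.3771]), array([-0.0162, -0.308 , -0.9513]))
wrist roller_mid 0.93 [379.  242.4] [ 0.5685 -0.1893  0.016 ]
wrist sprung_tip 0.31 [384.7 158.5] [ 0.5725 -0.0922  0.016 ]
wrist bore_1 0.8 [387.1 157.5] [ 0.5548 -0.0796  0.08  ]
side roller_mid 0.92 [339.2 228.4] [ 0.5859 -0.0985  0.016 ]
side roller_mid 0.56 [175.1 191.4] [0.1608 0.3105 0.016 ]
side plain_tip 0.88 [201.4 189.3] [0.2484 0.2871 0.016 ]
side plain_tip 0.64 [326.9 208. ] [0.5998 0.0136 0.016 ]
side plain_tip 0.32 [217.6 177.7] [0.322  0.3387 0.016 ]
side idler_seat 0.64 [340.  232.3] [ 0.5377 -0.1866  0.08  ]
side bore_1 0.61 [327.3 213.4] [ 0.5457 -0.0911  0.08  ]
side bore_1 0.55 [349.9 245.1] [ 0.5361 -0.2473  0.08  ]
side barrel 0.96 [420.1 338. ] [ 0.5741 -0.5358  0.    ]
side barrel 0.53 [351.1 247.8] [ 0.5849 -0.1779  0.    ]
side stone_jar 0.96 [271.4 150.2] [0.5857 0.4809 0.    ]
side grit_tin 0.83 [234.6 160.6] [0.4236 0.4599 0.  
[... 273 characters left out ...]
0678 0.3448 0.016 ]
top plain_tip 0.57 [187.8 264.8] [0.2514 0.2862 0.016 ]
top plain_tip 0.34 [139.  165.9] [0.571 0.469 0.016]
top idler_seat 0.84 [334.  171.2] [ 0.5487 -0.1647  0.08  ]
top bore_1 0.98 [306.  168.9] [ 0.5539 -0.0771  0.08  ]
top bore_1 0.64 [359.6 171.7] [ 0.5491 -0.2449  0.08  ]
top barrel 0.62 [439.3 172.1] [ 0.5787 -0.5225  0.    ]
top stone_jar 0.95 [138.5 164.6] [0.5803 0.476  0.    ]
top grit_tin 0.67 [140.8 215.7] [0.4076 0.4533 0.    ]
top agate 0.88 [170.6 242.5] [0.3227 0.3493 0.    ]
top dop_stick 0.66 [371.9 253.9] [ 0.3021 -0.2942  0.    ]
top screwdriver 0.55 [436.9 225.3] [ 0.3994 -0.5073  0.    ]
top screwdriver 0.37 [333.9 169.3] [ 0.5786 -0.1717  0.    ]
```

View pics/qwrist.png

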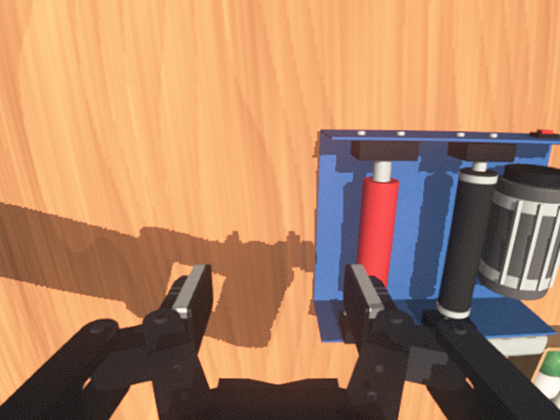

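View pics/qside_c190_300.png

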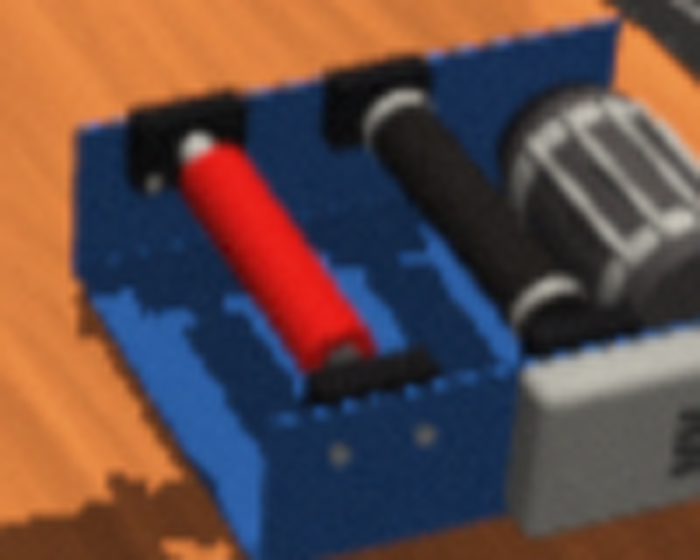

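The roller sits between the two blocks, with its hub at (381,170) in the wrist view and the dark housing at the near block in the side view. It lies parallel to the drive roller. The arm is clear and the other things are where they were, so I'll hand the job in.

```bash
python3 -c "
from station import ctrl
print(ctrl.finish_job())"
```

```text
the job is handed in; nothing more can be done
None
```

The red idler roller is in the two bearing blocks, let go of, and the job is handed in at about 28 s of the 72 s allowed. `finish_job` gives no verdict, so the result rests on my own checks.

**What I did:** I took the red roller farthest to the robot's right and gripped it at the middle of its sleeve. The sprung pin went into the bore on the -y side with the plain end tilted up about 0.2 rad. I pushed against the spring, levelled the roller until the plain pin cleared its block, and eased it back until the hub met its block. Then I opened the jaws and backed away.

**Force:** The highest reading on the tool was about 13.5 N, against the 25 N limit. Forces were read at the end of each call or script, not continuously.

**Last checks:**
- **Seating:** As the hub met the block, the axial force fell from about 5.5 to 4.5 N within a small move. The expected spring force at 5 mm in is 5.6 N. No gap showed at the hub in the wrist picture.
- **Position:** Before release, the roller centre computed from the arm pose was within 0.3 mm of the seat in x and y, level and parallel to the bores within 0.005 rad.
- **After release:** The pictures showed the roller parallel to the drive roller, with the jaws clear of it. The other things on the bench read within about 20 mm of where they started, which is about how much these readings scatter.

**What disagreed:**
- **Height:** The computed height was 78.4 mm, against 80 mm. The pin rubbed the top of the bore at a computed 79.8 mm, so my height reference is probably 1–2 mm off.
- **Brass pin:** Its depth was judged only from the spring force and geometry, since its bore was hidden from the cameras.

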